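Pack the food thermometer kit and shut its case

TASK

The food thermometer has been wiped down and its parts lie in the steel drain tray. Pack the kit: put the white meter and the probe each into its own shaped cutout in the open case, press each one fully home against the grip ribs so that it lies level, and only then shut the lid. Leave everything else where it is.

Things in the scene. Friction and masses are not known exactly. Their poses are not given: they have to be found in the camera images.
- meter: white hand-held meter lying on its back, display up; 130 mm long (own y), 30 mm high, 0.11 to 0.22 kg. From y = +15 to +65 mm the display head, 58 mm wide (x); from -65 to +15 mm the narrower grip, 46 mm wide. Origin: middle of length and width, on the underside; +y to the display end, +z up. Take it across the grip just behind its origin (y = -5 mm)
- probe: black plug-in probe: square handle with rounded edges, 80 mm long (own y -40 to +40 mm), 22 mm wide and 22 mm high, and a steel needle 4.4 mm thick from its +y end to y = +125 mm, 11 mm above the underside. 0.07 kg. Origin: middle of the handle, on the underside; +y to the needle's tip, +z up. Take it across the handle at its origin
- meter_seat (a point): where the meter's origin lies, with the same axes, when it is fully home, on its cutout's floor. The cutout is 22 mm deep below the insert's top and 2 mm wider than the meter on each side, its mouth bevelled 3 mm; the meter then stands 8 mm above the insert. It drops in loosely for 11 mm; four sprung rubber ribs in the side walls resist the last 11 mm (4 to 12 N) and hold it where it is left
- probe_seat (a point): where the probe's origin lies, with the same axes, when it is fully home, on its cutout's floor: 16 mm deep below the insert's top for the handle, 2 mm wider on each side, bevelled 3 mm, and a slot 10 mm wide for the needle. The probe then stands 6 mm above the insert. It drops in loosely for 8 mm; four sprung ribs resist the last 8 mm (4 to 12 N)
- kit_case: black case, fixed, 200 (own x) by 236 mm (own y), rim 50 mm high; its rigid grey insert (cutout floors paler) has its top 46 mm above the table. Origin: under its middle; +x to the hinge, +z up. A finger trench from x = -83 to +69 mm, y = -47 to -3 mm, 30 mm deep, crosses the insert under the middles of both cutouts: room for fingers 24 mm beside each part. Other cutouts hold a marker and sachets
- case_lid (a joint): the case lid's angle in rad: 0 is shut, 1.85 is fully open (leaning back). It stays put when left anywhere between about 1.3 and 1.85; pushed forward below that it falls shut by itself, slowly (damped). With the lid shut there are only 3 mm of room above a meter that is home and 5 mm above the probe
- case_lid_hinge (a point): middle of the lid's hinge line, at the back edge of the case, 50 mm above the table; the line runs along its y; x points away from the case, z up
- case_lid_edge (a point): middle of the lid's free edge, 200 mm from the hinge line and half-way through the lid's thickness; the lid is 236 mm wide and 13 mm thick there. Its x runs from the edge towards the hinge, its z points out of the lid's outer face (up when shut, to the back when open)
- drain_tray: the shallow steel drain tray, fixed, 230 mm (own x) by 300 mm (own y), floor 2 mm thick, rim 12 to 15 mm high. Origin: under its middle
- teaspoon: a teaspoon lying in the tray, 132 mm long; a bystander
- tape_roll: a roll of tape, 100 mm across and 25 mm high, on the table; a bystander. Origin at the underside's middle
- flat_packet: a flat teal packet with yellow ends, 188 x 80 x 11 mm, on the table; a bystander
- call_bell: a counter bell, 74 mm across and 59 mm high, on the table; a bystander
- sauce_bowl: a small sauce bowl, 76 mm across and 30 mm high, on the table; a bystander

How it is judged:
By the outcome, as a careful person would: the job done as asked, in the order asked, and still so for the second after the job is handed in, with the robot touching nothing.
It also fails if it takes over 72 s, if anything falls off the work surface, if the arm or the gripper's body presses on something with over 40 N, if the wrist force passes 120 N, or if a joint passes its speed limit or range.

ROBOT

A 6-joint arm with a two-finger parallel gripper is mounted at the origin on a cart in front of the work surface, level with it; the furniture and walls round the work are solid. World frame = base frame: x ahead of the robot, y to its left, z up, the work surface at z = 0. Lengths are in mm, angles in rad, forces in N, time in s.
With the tool pointing down it reaches from about 400 to 925 mm from the base axis. Payload 12.5 kg.
Tool frame: the origin (TCP) lies midway between the tips of the shut fingers; the grasp point (between the pads) lies 19 mm behind it; z points along the fingers, y is the direction in which the jaws open and shut (so a half turn about z gives the same grasp; the last joint's range is limited). The gripper opens to 95 mm and grips with 3 to 60 N. Pads are 20 mm wide; open, the fingers measure 119 mm over their backs; the gripper's body (75 mm by 180 mm) begins 59 mm behind the grasp point.
Start: joints at [-1.323, 0.491, 1.559, -0, 1.092, -0.106], TCP at [216.564, -586.299, 214.661] pointing down, gripper open.
Joint ranges: [-3.1, 3.1], [-0.84, 2.19], [0.05, 2.79], [-1.13, 4.28], [0.06, 2.93], [-2.69, 2.69]. Speed limits (rad/s): [2.22, 2.22, 2.79, 3.14, 3.14, 3.14].

INTERFACE

Orientations are given as [roll, pitch, yaw] about the fixed x, y, z axes, in that order (R = Rz(yaw) Ry(pitch) Rx(roll)).
In Python, from cell import env gives the robot as it stands.
- The arm moves only by the tool arm_command, never from a script. Its argument "steps" is a list of rows, each an object of numbers: "dx", "dy", "dz": the shift along the tool's x, y, z as a fraction of full scale; "rx", "ry", "rz": the turn, a rotation vector about the tool's x, y, z as a fraction of full scale; "claw": the gripper command: -1 is fully open, 1 is shut, values between are in proportion. In form: [{"dx": .., "dy": .., "dz": .., "rx": .., "ry": .., "rz": .., "claw": ..}, ...]. A call has 1 to 10 rows; each row shifts and turns the pose as measured when the row begins, along the tool's axes as they then stand; what a row does not reach is not made up. Full scale, the value 1, is 0.8 m for a shift and 90 degrees for a turn. A row lasts 1/8 s, in which the tool goes at most 62.5 mm and 10.7 degrees, less where a joint would pass 70% of its speed; a pose out of reach is approached as far as the arm can. A call with a number of a shift or a turn outside -1 to 1 is refused whole. A call with a gripper value outside its range is refused whole. The fingers move at their own pace and stop on an object; the grip force is fixed at half the most. Time passes only in rows, so rows that do not move let the fingers close. It gives the time, the measured TCP pose, the force and the opening at its end, in the units of the state.
- env.state(): the state, without advancing time (a new reading comes with each control period).
- env.read_camera(name): name is "side" or "top"; returns (picture, depth): 420x560x3 uint8, red, green, blue; 420x560 float32, mm along the optical axis (not along the pixel's ray), 0 where there is no reading.
- env.get_calibration(name): a dict with "vfov" (degrees; the focal length in pixels is half the picture's height over the tangent of half this angle, whatever the lens; pixels are square), "cx", "cy" (the principal point, pixels), "xyz" and "attitude" of the camera in the world. Camera axes: x right, y up, looking along -z (the intrinsics and any distortion apply to the point x, -y, -z); pixel columns grow to the right and rows downward; lengths in mm; the calibration is good to about 2 mm. A picture is of the moment at which its call begins. get_calibration takes no time and is no camera call.
- env.job_done(): hands the job in, once; it reports no verdict.
The state is a dict: "t": time; "joints": joint angles; "qvel": joint speeds; "tau": joint torques, N m; "eef_pos": TCP position; "tcp_rot": TCP orientation; "ft_force": force on the tool from outside, world axes, zero at the start; "moment": the same for the moment, N m; "opening": opening from 0.0 (shut) to 1.0 (fully open).
Only numpy, scipy, OpenCV 4.12 (cv2) and the standard library are available. Lean on these libraries where they do the work, as an engineer would, in place of code of your own. Each camera call takes 0.05 s, during which the arm holds its last target.

## Working session

There is one attempt and no reset: what is moved stays moved. The work goes in short steps, Python scripts to look and compute and a tool call to move; the robot and the scene stay as the last step left them, time stands still between calls to the robot, and variables do not carry over. Pictures are saved under pics/ and viewed, and the job is handed in when it is done.

Besides the shell and the picture viewer there is one more tool, called after "Call:" as name(argument=value, ...) on one line, values as JSON. arm_command: Moves the arm, as the interface text tells. Its arguments: {"type":"object","properties":{"steps":{"type":"array","items":{"type":"object","properties":{"dx":{"type":"number"},"dy":{"type":"number"},"dz":{"type":"number"},"rx":{"type":"number"},"ry":{"type":"number"},"rz":{"type":"number"},"claw":{"type":"number"}}}}},"required":["steps"]}

```bash
ls; mkdir -p pics; cat > h.py <<'E'
import numpy as np, cv2, pickle
from cell import env
from scipy.spatial.transform import Rotation as R
E
python3 - <<'E'
from h import *
print(env.state())
for n in ("side","top"):
    c=env.get_calibration(n); print(n,c)
    p,d=env.read_camera(n); np.savez(f"pics/{n}0.npz",p=p,d=d)
    cv2.imwrite(f"pics/{n}0.png",p[:,:,::-1])
E
```

```text
pics
{'t': 0.0, 'joints': array([-1.32261008e+00,  4.91568172e-01,  1.55946308e+00,  1.55926616e-05,
        1.09171542e+00, -1.05579947e-01]), 'qvel': array([ 1.55362144e-03,  3.64066172e-04,  1.25603750e-03, -1.08636283e-05,
       -4.23663125e-04,  4.17255135e-04]), 'tau': array([ 2.62615674e-05, -6.12652159e+01, -2.58188045e+01,  6.92947232e-02,
        4.81447473e-02, -7.31311161e-05]), 'eef_pos': array([ 216.4945365 , -586.03508902,  214.05171119]), 'tcp_rot': array([-3.14044652e+00, -1.35367102e-04,  3.53758924e-01]), 'ft_force': array([ 0.02991029, -0.59041151, -1.00308486]), 'moment': array([-0.02181241, -0.03234002, -0.00762089]), 'opening': 1.0023283983200981}
side {'vfov': 56.04937629994752, 'cx': 277.2152330814739, 'cy': 211.50034474978173, 'xyz': array([482.72682156, 576.91821766, 970.7558794 ]), 'attitude': array([ 5.53243831e-01,  3.63809127e-04, -3.08660623e+00])}
top {'vfov': 57.219995206302386, 'cx': 276.4299031119398, 'cy': 214.75720171901747, 'xyz': array([ 262.5246726 ,   -6.72714036, 1363.32281261]), 'attitude': array([ 0.17776147,  0.02177109, -1.57447549])}
```

View pics/side0.png

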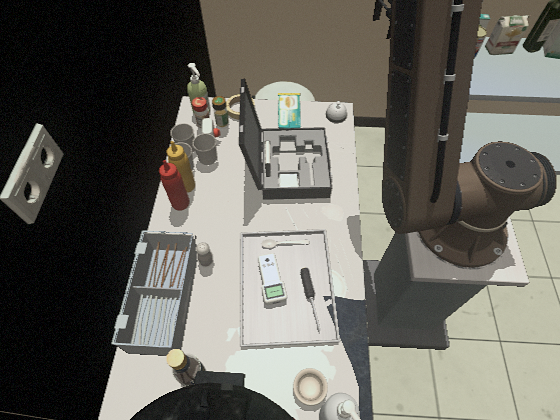

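View pics/top0.png

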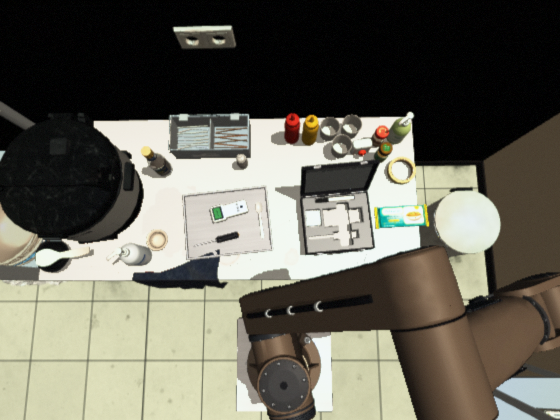

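```bash
cat >> h.py <<'E'
def cam(n):
    c=env.get_calibration(n); f=210/np.tan(np.radians(c['vfov'])/2)
    return f,c['cx'],c['cy'],np.array(c['xyz']),R.from_euler('xyz',c['attitude']).as_matrix()
def pix2z(n,uv,z):
    f,cx,cy,o,M=cam(n); uv=np.atleast_2d(uv).astype(float)
    d=np.c_[(uv[:,0]-cx)/f,-(uv[:,1]-cy)/f,-np.ones(len(uv))]@M.T
    return o+d*((z-o[2])/d[:,2])[:,None]
def cloud(n,d):
    f,cx,cy,o,M=cam(n); v,u=np.mgrid[:420,:560]
    return o+(np.dstack([(u-cx)/f,-(v-cy)/f,-np.ones_like(u)])*d[:,:,None])@M.T
def w2p(n,P):
    f,cx,cy,o,M=cam(n); q=(np.atleast_2d(P)-o)@M
    return np.c_[cx+f*q[:,0]/-q[:,2], cy-f*q[:,1]/-q[:,2]]
def load(n,k):
    a=np.load(f"pics/{n}{k}.npz"); return a['p'],a['d']
def crop(p,x0,x1,y0,y1,s,name):
    cv2.imwrite(name,cv2.resize(p[y0:y1,x0:x1,::-1],None,fx=s,fy=s,interpolation=cv2.INTER_NEAREST))
E
python3 - <<'E'
from h import *
p,d=load("top",0); C=cloud("top",d)
crop(p,180,390,155,260,3.8,"pics/topz.png")
for u,v in [(150,200),(280,240),(190,240),(200,245),(228,212),(250,250),(305,250),(370,245),(312,216)]: print(u,v,C[v,u].round(1))
p,d=load("side",0); C=cloud("side",d)
crop(p,235,345,75,205,4.4,"pics/sidec.png"); crop(p,235,345,225,350,4.6,"pics/sidet.png")
print('side')
for u,v in [(220,250),(350,210),(260,320),(273,285),(310,330),(326,197),(270,215)]: print(u,v,C[v,u].round(1))
E
```

```text
150 200 [565.3 482.6   2.4]
280 240 [415.9   9.6   3.9]
190 240 [418.1 331.    1.7]
200 245 [399.8 294.2   3.3]
228 212 [512.8 192.1  33.1]
250 250 [381.3 116.2   0.9]
305 250 [377.8 -77.   28.7]
370 245 [ 392.1 -297.6   46.6]
312 216 [ 495.3 -102.8   38.9]
side
220 250 [664.7 111.1   2. ]
350 210 [305.9 -37.5   1.3]
260 320 [541.1 296.    1.8]
273 285 [513.6 215.   32.1]
310 330 [417.9 314.8   5.9]
326 197 [375.2 -76.6   4.9]
270 215 [535.9  -6.2   4.1]
```

View pics/topz.png

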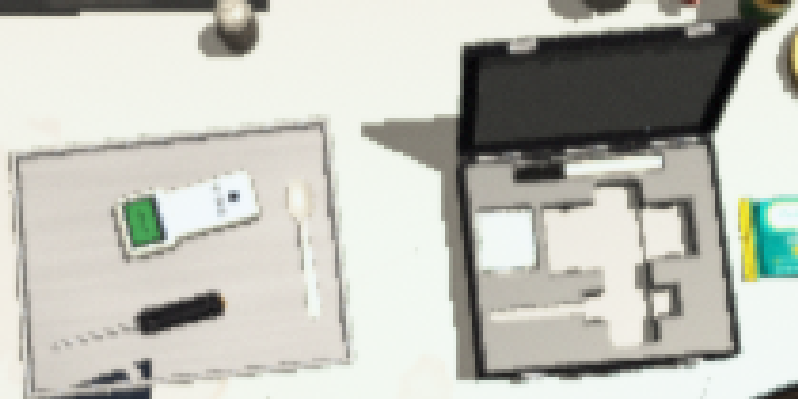

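View pics/sidec.png

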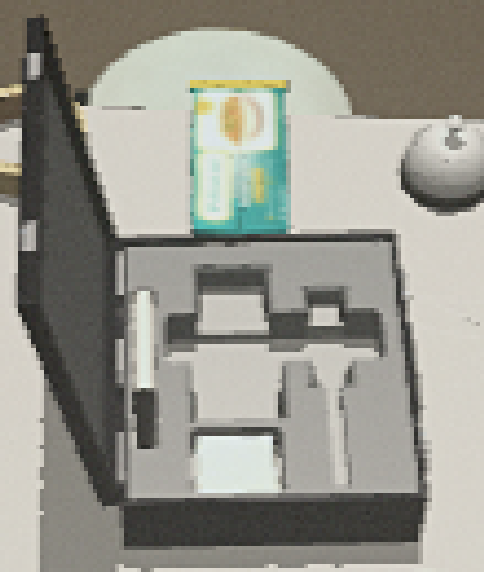

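View pics/sidet.png

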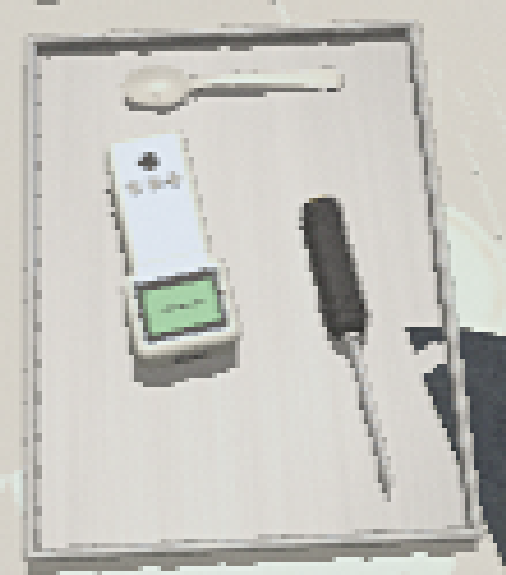

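```bash
python3 - <<'E'
from h import *
for n in ("top","side"):
    p,d=load(n,0); C=cloud(n,d)
    m=(C[...,0]>330)&(C[...,0]<640)&(C[...,1]>-300)&(C[...,1]<-20)&(C[...,2]>8)&(C[...,2]<60)
    h,e=np.histogram(C[m][:,2],bins=np.arange(8,60,2)); print(n,dict(zip(e.astype(int),h)))
    # local noise
    q=C[225:232,120:140] if n=="top" else C[300:310,255:260]
    print(n,'noise',q[...,2].std(),q[...,2].mean())
    # height map 2 mm grid, forward splat
    im=np.zeros((170*4,150*4),np.uint8)
    x0,x1,y0,y1=340,660,-290,20
    s=2.4
    im=np.zeros((int((x1-x0)*s),int((y1-y0)*s),3),np.uint8)
    mm=(C[...,0]>x0)&(C[...,0]<x1)&(C[...,1]>y0)&(C[...,1]<y1)
    for P,col in zip(C[mm],p[mm]):
        cv2.circle(im,(int((y1-P[1])*s),int((x1-P[0])*s)),3,tuple(int(c) for c in cv2.applyColorMap(np.uint8([[np.clip((P[2])*4.5,0,255)]]),cv2.COLORMAP_JET)[0,0]),-1)
    cv2.imwrite(f"pics/hm_{n}.png",im)
E
```

```text
top {np.int64(8): np.int64(16), np.int64(10): np.int64(30), np.int64(12): np.int64(87), np.int64(14): np.int64(127), np.int64(16): np.int64(141), np.int64(18): np.int64(102), np.int64(20): np.int64(100), np.int64(22): np.int64(116), np.int64(24): np.int64(127), np.int64(26): np.int64(91), np.int64(28): np.int64(70), np.int64(30): np.int64(71), np.int64(32): np.int64(50), np.int64(34): np.int64(57), np.int64(36): np.int64(71), np.int64(38): np.int64(98), np.int64(40): np.int64(207), np.int64(42): np.int64(400), np.int64(44): np.int64(592), np.int64(46): np.int64(661), np.int64(48): np.int64(446), np.int64(50): np.int64(287), np.int64(52): np.int64(145), np.int64(54): np.int64(80), np.int64(56): np.int64(30)}
top noise 116.94284492488055 28.61945473034363
side {np.int64(8): np.int64(26), np.int64(10): np.int64(32), np.int64(12): np.int64(43), np.int64(14): np.int64(119), np.int64(16): np.int64(161), np.int64(18): np.int64(133), np.int64(20): np.int64(91), np.int64(22): np.int64(133), np.int64(24): np.int64(147), np.int64(26): np.int64(162), np.int64(28): np.int64(87), np.int64(30): np.int64(78), np.int64(32): np.int64(95), np.int64(34): np.int64(110), np.int64(36): np.int64(82), np.int64(38): np.int64(94), np.int64(40): np.int64(135), np.int64(42): np.int64(315), np.int64(44): np.int64(578), np.int64(46): np.int64(919), np.int64(48): np.int64(620), np.int64(50): np.int64(342), np.int64(52): np.int64(154), np.int64(54): np.int64(85), np.int64(56): np.int64(28)}
side noise 135.47826174029828 22.501400665968312
```

View pics/hm_top.png

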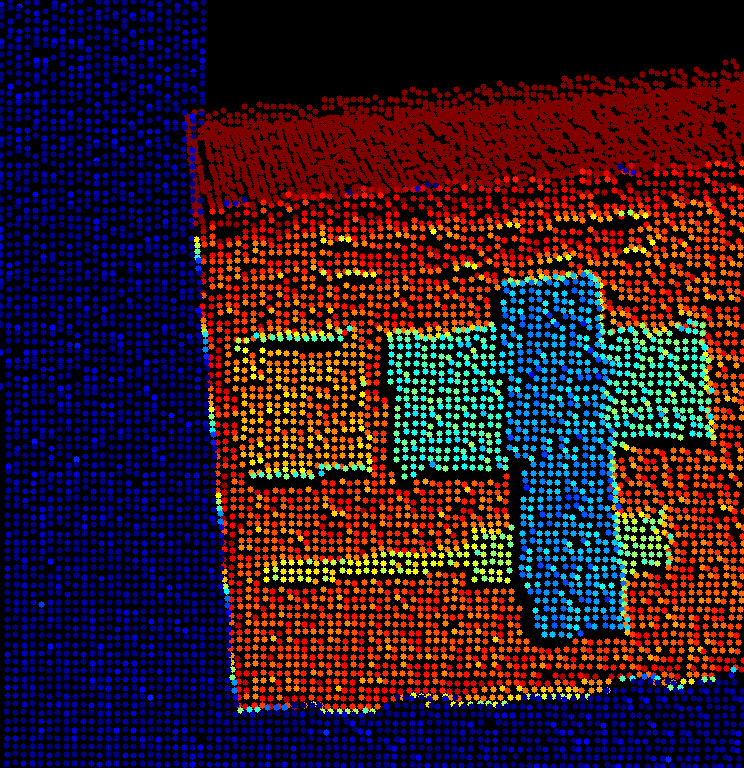

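View pics/hm_side.png

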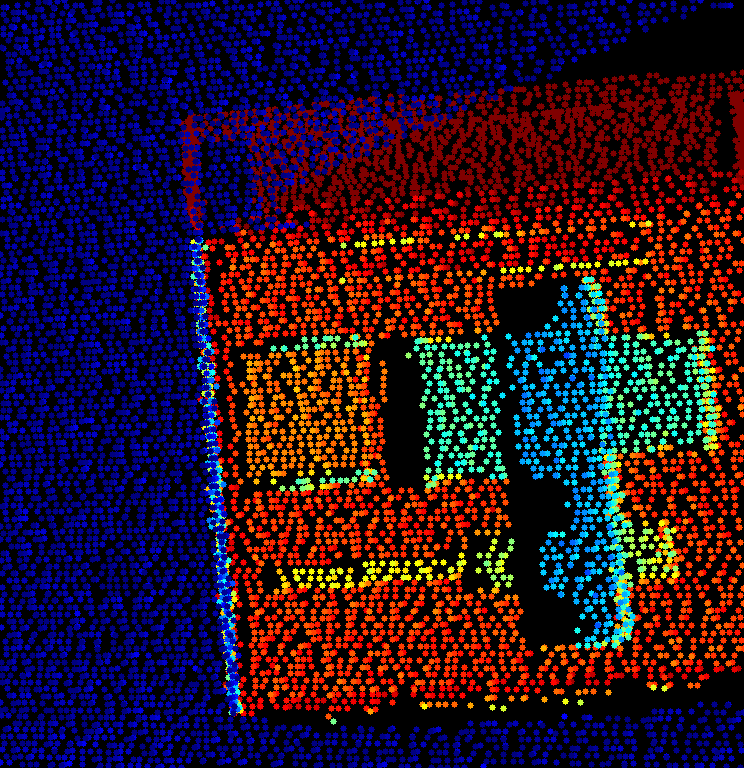

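```bash
cat >> h.py <<'E'
def rect(n,img,z,org,yaw,xr,yr,s=2):
    """rectify plane z into local frame (org,yaw): rows = x decreasing, cols = y decreasing, s px/mm"""
    W=int((yr[1]-yr[0])*s);H=int((xr[1]-xr[0])*s)
    c,q=np.cos(yaw),np.sin(yaw)
    L=np.array([[xr[1],yr[1]],[xr[1],yr[0]],[xr[0],yr[0]],[xr[0],yr[1]]],float)
    P=np.c_[org[0]+c*L[:,0]-q*L[:,1],org[1]+q*L[:,0]+c*L[:,1],np.full(4,z)]
    Hm=cv2.getPerspectiveTransform(np.float32([[0,0],[W,0],[W,H],[0,H]]),np.float32(w2p(n,P)))
    return cv2.warpPerspective(img,Hm,(W,H),flags=cv2.INTER_LINEAR|cv2.WARP_INVERSE_MAP)
E
python3 - <<'E'
from h import *
for n in ("top","side"):
    p,d=load(n,0); C=cloud(n,d); z=cv2.medianBlur(C[...,2].astype(np.float32),3)
    reg=(C[...,0]>340)&(C[...,0]<650)&(C[...,1]>-285)&(C[...,1]<-20)
    m=np.uint8(reg&(z>11)&(z<20))
    k,l,st,ce=cv2.connectedComponentsWithStats(m); i=1+np.argmax(st[1:,4]); v,u=np.nonzero(l==i)
    P=pix2z(n,np.c_[u,v],16)[:,:2]; r=cv2.minAreaRect(P.astype(np.float32)); print(n,'trench',r,P.mean(0))
    org=(490,-163); yaw=0.081
    rz=rect(n,np.clip(z,0,80).astype(np.float32),43,org,yaw,(-110,110),(-130,130),2.5)
    rc=rect(n,p,46,org,yaw,(-110,110),(-130,130),2.5)
    np.save(f"pics/rz_{n}.npy",rz)
    for k in range(-100,101,50):
        pass
    cv2.imwrite(f"pics/rc_{n}.png",rc[:,:,::-1])
E
```

```text
top trench ((470.45672607421875, -215.43646240234375), (149.5980682373047, 45.3521728515625), 4.455546855926514) [ 470.5009161  -215.01131563]
side trench ((465.8919982910156, -218.04489135742188), (147.3184356689453, 39.444522857666016), 6.358354091644287) [ 469.52881763 -219.9519084 ]
```

View pics/rc_top.png

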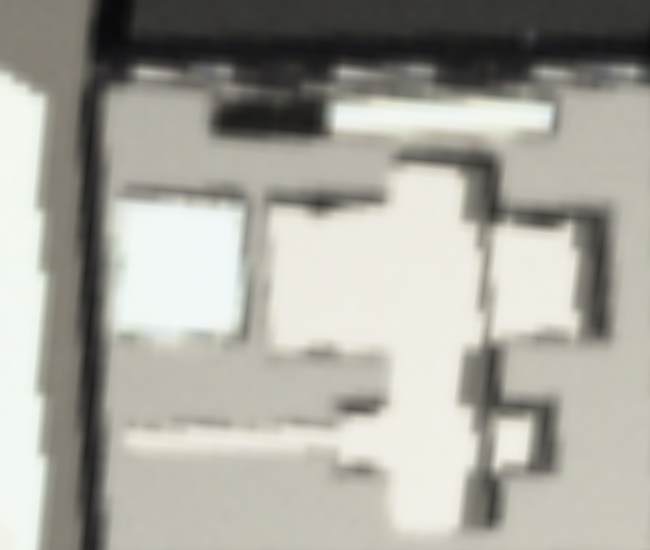

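View pics/rc_side.png

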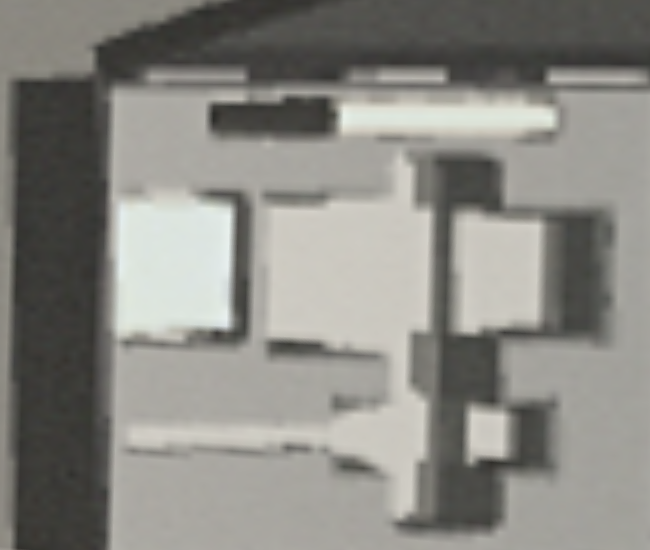

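```bash
python3 - <<'E'
from h import *
org=(490,-163); S=4
def prof(g,axis,lo,hi,xr=(-110,110),yr=(-130,130)):
    # axis 'y': profile along y, averaged over x in lo..hi
    if axis=='y':
        r0,r1=int((xr[1]-hi)*S),int((xr[1]-lo)*S); return yr[1]-np.arange(g.shape[1])/S, g[r0:r1].mean(0)
    c0,c1=int((yr[1]-hi)*S),int((yr[1]-lo)*S); return xr[1]-np.arange(g.shape[0])/S, g[:,c0:c1].mean(1)
def edges(c,pr,th=1.2):
    G=np.abs(np.gradient(cv2.GaussianBlur(pr.reshape(-1,1).astype(np.float32),(1,9),0).ravel()))
    out=[]
    for i in range(3,len(G)-3):
        if G[i]>th and G[i]==G[i-3:i+4].max(): out.append((round(float(c[i]),1),round(float(pr[i+6 if i+6<len(pr) else -1]-pr[max(i-6,0)]))))
    return out
for n in("top","side"):
    p,d=load(n,0)
    for yaw in(0.081,):
        g=rect(n,cv2.cvtColor(p,cv2.COLOR_RGB2GRAY),46,org,yaw,(-110,110),(-130,130),S).astype(float)
        for nm,ax,lo,hi in [("meter len",'y',-12,12),("probe len",'y',-70,-59),("head wid",'x',-20,15),("head wid2",'x',0,15),("grip widR",'x',-100,-78),("probe widL",'x',-20,-11),("probe widR",'x',-83,-76),("needle wid",'x',0,60),("trench len",'x',-60,-40),("trench wid",'y',30,42),("trench wid2",'y',-92,-82),("rim",'y',-100,-80)]:
            print(n,nm,edges(*prof(g,ax,lo,hi)))
    # yaw test: edge positions of long features at both ends
E
```

```text
top meter len [(113.0, -57), (97.8, -57), (87.5, 67), (33.5, -51), (29.0, 16), (21.5, 36), (-61.8, -56), (-66.8, 53), (-100.2, -70), (-106.2, -35), (-114.0, 56)]
top probe len [(114.2, -72), (97.2, -59), (88.2, 56), (80.5, 14), (-60.0, -55), (-67.8, 66), (-82.0, -80), (-92.5, 62)]
top head wid [(96.0, -14), (83.2, 42), (76.2, 14), (70.0, 19), (67.8, 19), (58.5, -13), (54.8, 25), (51.5, 18), (33.5, -40), (27.2, 67), (-30.0, -35), (-48.5, -20), (-54.8, 28), (-60.2, 32), (-68.8, -14), (-72.0, -18), (-75.5, -23)]
top head wid2 [(95.2, -17), (76.5, 26), (71.2, -20), (56.0, 66), (33.8, -41), (27.2, 76), (23.5, 42), (-29.2, -44), (-57.0, -19), (-60.5, 49), (-69.0, -19)]
top grip widR [(95.5, -13), (83.2, 61), (79.5, -14), (76.0, 20), (69.2, 47), (59.2, -22), (27.0, -48), (19.8, 77), (-22.2, -39), (-28.2, 18), (-49.8, -30), (-54.8, 16), (-57.2, 16), (-79.5, 32)]
top probe widL [(83.0, 75), (79.2, -31), (71.0, 61), (57.0, -47), (32.5, -36), (28.2, 69), (-31.5, -32), (-48.8, -46), (-55.5, 97), (-72.8, -37), (-75.8, -50), (-79.8, 35)]
top probe widR [(95.0, -16), (82.5, 17), (77.2, 50), (69.0, 
[... 2097 characters left out ...]
8, 24), (75.0, 51), (69.5, -52), (54.5, 40), (33.8, -34), (27.8, 40), (-21.8, -36), (-25.5, -33), (-28.8, 19), (-31.0, 26), (-60.2, 21), (-68.2, -42), (-71.8, 20)]
side trench len [(83.0, 33), (74.0, 52), (68.5, 43), (56.0, -36), (50.0, -43), (46.5, -29), (25.2, 36), (-23.5, -56), (-50.8, 16), (-75.2, -20), (-102.5, 49)]
side trench wid [(124.0, -54), (86.2, 95), (33.2, 15), (-27.2, 22), (-35.0, -71), (-36.0, -70), (-42.8, -19), (-44.2, -20), (-48.0, -17), (-70.5, 58)]
side trench wid2 [(124.5, -54), (86.5, 89), (-25.2, 16), (-26.5, 16), (-28.0, 16), (-35.8, -70), (-43.8, -32), (-71.2, 51)]
side rim [(124.5, -53), (86.5, 88), (-36.8, -49), (-44.5, -29), (-67.2, 20), (-71.2, 49), (-72.5, 48)]
```

```bash
python3 - <<'E'
from h import *
org=(490,-163); S=4;yaw=0.081
for n in("top","side"):
    p,d=load(n,0); z=cloud(n,d)[...,2].astype(np.float32); z=np.clip(z,0,80)
    def cr(ax,lo,hi,zp,a,b):
        g=rect(n,z,zp,org,yaw,(-110,110),(-130,130),S)
        if ax=='y': pr=g[int((110-hi)*S):int((110-lo)*S)].mean(0); c=130-np.arange(len(pr))/S
        else: pr=g[:,int((130-hi)*S):int((130-lo)*S)].mean(1); c=110-np.arange(len(pr))/S
        pr=cv2.GaussianBlur(pr.reshape(-1,1),(1,5),0).ravel()
        s=pr>35
        i=[k for k in range(len(s)-1) if s[k]!=s[k+1] and a<c[k]<b]
        return [(round(float(c[k]),1),'up' if s[k+1] else 'dn') for k in i]
    for nm,ax,lo,hi,a,b in [("meter y",'y',-12,12,-125,32),("probe y",'y',-70,-59,-125,40),("head x",'x',-18,15,-45,50),("grip x",'x',-100,-80,-38,50),("probeL x",'x',-19,-12,-90,-40),("probeR x",'x',-82,-76,-90,-40),("trench x",'x',-60,-38,-120,70),("trench y",'y',34,44,-100,0),("trench y lo",'y',-92,-84,-100,0)]:
        print(n,nm,'z35',cr(ax,lo,hi,35,a,b),'z44',cr(ax,lo,hi,44,a,b))
E
```

```text
top meter y z35 [(20.5, 'dn'), (-112.2, 'up')] z44 [(21.5, 'dn'), (-110.2, 'up')]
top probe y z35 [(19.0, 'dn'), (18.0, 'up'), (-6.8, 'dn'), (-90.5, 'up')] z44 [(26.8, 'dn'), (24.8, 'up'), (20.2, 'dn'), (18.8, 'up'), (-5.2, 'dn'), (-88.5, 'up')]
top head x z35 [(31.8, 'dn'), (-28.5, 'up')] z44 [(30.0, 'dn'), (-29.8, 'up')]
top grip x z35 [(25.8, 'dn'), (-21.8, 'up')] z44 [(24.2, 'dn'), (-23.2, 'up')]
top probeL x z35 [(-53.2, 'dn'), (-74.0, 'up')] z44 [(-54.5, 'dn'), (-75.0, 'up')]
top probeR x z35 [(-52.0, 'dn'), (-74.0, 'up')] z44 [(-53.0, 'dn'), (-74.8, 'up')]
top trench x z35 [(50.5, 'dn'), (-101.0, 'up')] z44 [(48.8, 'dn'), (-101.8, 'up')]
top trench y z35 [(-25.8, 'dn'), (-70.5, 'up')] z44 [(-24.8, 'dn'), (-68.8, 'up')]
top trench y lo z35 [(-29.0, 'dn'), (-70.5, 'up')] z44 [(-27.5, 'dn'), (-68.8, 'up')]
side meter y z35 [(14.0, 'dn'), (-111.8, 'up')] z44 [(21.0, 'dn'), (-103.8, 'up')]
side probe y z35 [(-8.0, 'dn'), (-90.2, 'up')] z44 [(-0.2, 'dn'), (-82.0, 'up')]
side head x z35 [(29.2, 'dn'), (-30.8, 'up')] z44 [(29.5, 'dn'), (-30.0, 'up')]
side grip x z35 [(22.8, 'dn'), (-23.8, 'up')] z44 [(23.0, 'dn'), (-22.8, 'up')]
side probeL x z35 [(-60.8, 'dn'), (-73.5, 'up')] z44 [(-54.0, 'dn'), (-76.5, 'up')]
side probeR x z35 [(-56.2, 'dn'), (-75.5, 'up')] z44 [(-55.0, 'dn'), (-68.8, 'up'), (-70.2, 'dn'), (-75.2, 'up')]
side trench x z35 [(48.0, 'dn'), (-103.5, 'up')] z44 [(48.8, 'dn'), (-102.2, 'up')]
side trench y z35 [(-36.2, 'dn'), (-69.5, 'up')] z44 [(-28.8, 'dn'), (-61.8, 'up')]
side trench y lo z35 [(-36.8, 'dn'), (-70.0, 'up')] z44 [(-29.5, 'dn'), (-62.2, 'up')]
```

```bash
python3 - <<'E'
from h import *
for n in("top","side"):
    p,d=load(n,0); z=cloud(n,d)[...,2].astype(np.float32); z=np.clip(z,0,80)
    # rectified world-frame view of tray region at z=32
    for zp,tag in((32,'m'),(13,'p')):
        rc=rect(n,p,zp,(480,190),0,(-110,110),(-140,140),2.5); cv2.imwrite(f"pics/tr_{n}_{tag}.png",rc[:,:,::-1])
    C=cloud(n,d)
    reg=(C[...,0]>380)&(C[...,0]<590)&(C[...,1]>60)&(C[...,1]<320)
    m=np.uint8(reg&(z>18)&(p.min(2)>0)); 
    k,l,st,ce=cv2.connectedComponentsWithStats(m)
    for i in range(1,k):
        if st[i,4]>60:
            v,u=np.nonzero(l==i); h=np.percentile(z[l==i],50)
            P=pix2z(n,np.c_[u,v],h)[:,:2].astype(np.float32); print(n,st[i],h.round(1),cv2.minAreaRect(P),P.mean(0))
    dk=np.uint8(reg&(p.max(2)<75)); k,l,st,ce=cv2.connectedComponentsWithStats(dk)
    for i in range(1,k):
        if st[i,4]>50:
            v,u=np.nonzero(l==i); P=pix2z(n,np.c_[u,v],18)[:,:2].astype(np.float32); print(n,'dark',st[i],cv2.minAreaRect(P),P.mean(0))
E
```

```text
top [210 200  38  23 522] 32.0 ((519.9917602539062, 189.08258056640625), (59.59535598754883, 129.1529998779297), 15.2628173828125) [519.4085  192.66528]
top [216 231  23  11 136] 23.4 ((427.2112731933594, 195.79299926757812), (23.174489974975586, 79.73739624023438), 12.999473571777344) [427.72067 195.6505 ]
top dark [216 232  22  10 118] ((425.81219482421875, 196.5720672607422), (19.71468734741211, 75.90144348144531), 15.042683601379395) [426.15454 196.09837]
side [258 253  29  51 975] 33.1 ((520.122314453125, 195.2232666015625), (57.5973014831543, 133.15609741210938), 15.098148345947266) [518.9748  200.35013]
side [301 268  14  31 253] 24.6 ((426.3884582519531, 200.96644592285156), (22.317434310913086, 83.60693359375), 13.899681091308594) [426.6782  200.14955]
```

View pics/tr_top_m.png

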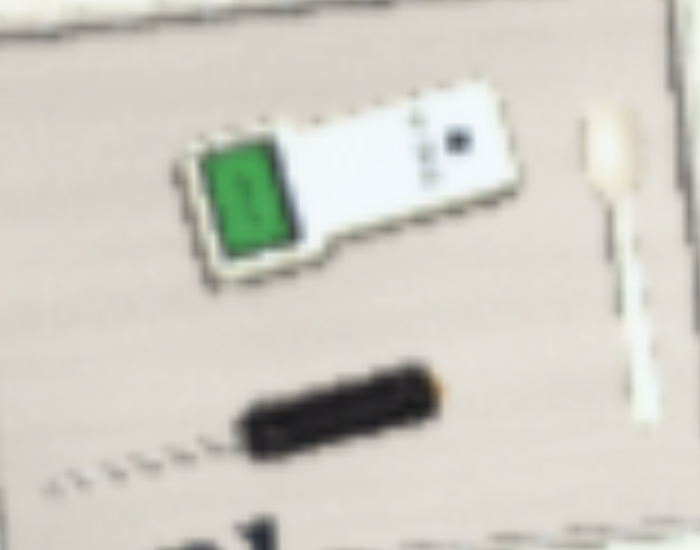

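View pics/tr_side_m.png

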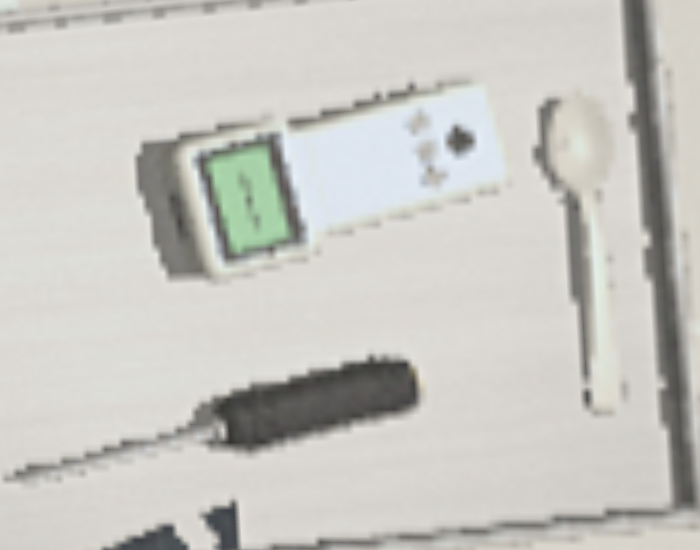

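```bash
cat >> h.py <<'E'
def st():
    s=env.state(); print('t%.2f'%s['t'],'pos',np.round(s['eef_pos'],1),'rot',np.round(s['tcp_rot'],4),'F',np.round(s['ft_force'],1),'op %.3f'%s['opening'],'q',np.round(s['joints'],2)); return s
def plan(wps,smax=55,amax=9.5,pos=None,yaw=None):
    """wps: list of (x,y,z,yaw); prints rows in tool-frame fractions"""
    s=env.state(); P=np.array(s['eef_pos']) if pos is None else np.array(pos,float); y=s['tcp_rot'][2] if yaw is None else yaw
    for w in wps:
        D=np.array(w[:3])-P; dy=w[3]-y
        n=max(1,int(np.ceil(np.linalg.norm(D)/smax)),int(np.ceil(abs(np.degrees(dy))/amax)))
        for i in range(n):
            c,q=np.cos(y),np.sin(y); e=D/n
            t=np.array([c*e[0]+q*e[1], q*e[0]-c*e[1], -e[2]])/800
            print('{"dx":%.4f,"dy":%.4f,"dz":%.4f,"rz":%.4f}'%(*t,-dy/n/(np.pi/2)))
            y+=dy/n
        P=np.array(w[:3],float)
        print('--')
E
python3 - <<'E'
from h import *
st()
plan([(330,-300,215,.7),(430,0,200,1.5),(521,186,120,1.836)])
E
```

```text
t0.10 pos [ 216.5 -586.1  214.1] rot [-3.1406e+00 -1.0000e-04  3.5380e-01] F [-0.9 -0.3  0.4] op 1.000 q [-1.32  0.49  1.56  0.    1.09 -0.11]
{"dx":0.0428,"dy":-0.0477,"dz":-0.0002,"rz":-0.0367}
{"dx":0.0455,"dy":-0.0452,"dz":-0.0002,"rz":-0.0367}
{"dx":0.0480,"dy":-0.0425,"dz":-0.0002,"rz":-0.0367}
{"dx":0.0504,"dy":-0.0396,"dz":-0.0002,"rz":-0.0367}
{"dx":0.0526,"dy":-0.0367,"dz":-0.0002,"rz":-0.0367}
{"dx":0.0546,"dy":-0.0336,"dz":-0.0002,"rz":-0.0367}
--
{"dx":0.0562,"dy":-0.0344,"dz":0.0031,"rz":-0.0849}
{"dx":0.0603,"dy":-0.0266,"dz":0.0031,"rz":-0.0849}
{"dx":0.0633,"dy":-0.0184,"dz":0.0031,"rz":-0.0849}
{"dx":0.0652,"dy":-0.0098,"dz":0.0031,"rz":-0.0849}
{"dx":0.0659,"dy":-0.0010,"dz":0.0031,"rz":-0.0849}
{"dx":0.0654,"dy":0.0077,"dz":0.0031,"rz":-0.0849}
--
{"dx":0.0480,"dy":0.0194,"dz":0.0200,"rz":-0.0428}
{"dx":0.0466,"dy":0.0226,"dz":0.0200,"rz":-0.0428}
{"dx":0.0450,"dy":0.0257,"dz":0.0200,"rz":-0.0428}
{"dx":0.0431,"dy":0.0286,"dz":0.0200,"rz":-0.0428}
{"dx":0.0411,"dy":0.0315,"dz":0.0200,"rz":-0.0428}
--
```

Call:
arm_command(steps=[{"dx": 0.043,"dy": -0.048,"dz": 0,"rz": -0.037,"claw": -1},{"dx": 0.046,"dy": -0.045,"dz": 0,"rz": -0.037,"claw": -1},{"dx": 0.048,"dy": -0.043,"dz": 0,"rz": -0.037,"claw": -1},{"dx": 0.05,"dy": -0.04,"dz": 0,"rz": -0.037,"claw": -1},{"dx": 0.053,"dy": -0.037,"dz": 0,"rz": -0.037,"claw": -1},{"dx": 0.055,"dy": -0.034,"dz": 0,"rz": -0.037,"claw": -1}])

```text
$.steps[0]: bad value
```

```bash
python3 - <<'E'
from h import *
st()
plan([(430,0,200,1.5),(521,186,120,1.836)])
E
```

```text
t0.10 pos [ 216.5 -586.1  214.1] rot [-3.1406e+00 -1.0000e-04  3.5380e-01] F [-0.9 -0.3  0.4] op 1.000 q [-1.32  0.49  1.56  0.    1.09 -0.11]
{"dx":0.0420,"dy":-0.0496,"dz":0.0015,"rz":-0.0608}
{"dx":0.0465,"dy":-0.0453,"dz":0.0015,"rz":-0.0608}
{"dx":0.0507,"dy":-0.0407,"dz":0.0015,"rz":-0.0608}
{"dx":0.0543,"dy":-0.0357,"dz":0.0015,"rz":-0.0608}
{"dx":0.0575,"dy":-0.0303,"dz":0.0015,"rz":-0.0608}
{"dx":0.0601,"dy":-0.0247,"dz":0.0015,"rz":-0.0608}
{"dx":0.0622,"dy":-0.0189,"dz":0.0015,"rz":-0.0608}
{"dx":0.0637,"dy":-0.0128,"dz":0.0015,"rz":-0.0608}
{"dx":0.0646,"dy":-0.0067,"dz":0.0015,"rz":-0.0608}
{"dx":0.0650,"dy":-0.0005,"dz":0.0015,"rz":-0.0608}
{"dx":0.0647,"dy":0.0057,"dz":0.0015,"rz":-0.0608}
{"dx":0.0639,"dy":0.0118,"dz":0.0015,"rz":-0.0608}
--
{"dx":0.0480,"dy":0.0194,"dz":0.0200,"rz":-0.0428}
{"dx":0.0466,"dy":0.0226,"dz":0.0200,"rz":-0.0428}
{"dx":0.0450,"dy":0.0257,"dz":0.0200,"rz":-0.0428}
{"dx":0.0431,"dy":0.0286,"dz":0.0200,"rz":-0.0428}
{"dx":0.0411,"dy":0.0315,"dz":0.0200,"rz":-0.0428}
--
```

Call:
arm_command(steps=[{"dx": 0.043,"dy": -0.048,"dz": 0,"rx": 0,"ry": 0,"rz": -0.037,"claw": -1},{"dx": 0.046,"dy": -0.045,"dz": 0,"rx": 0,"ry": 0,"rz": -0.037,"claw": -1},{"dx": 0.048,"dy": -0.043,"dz": 0,"rx": 0,"ry": 0,"rz": -0.037,"claw": -1},{"dx": 0.05,"dy": -0.04,"dz": 0,"rx": 0,"ry": 0,"rz": -0.037,"claw": -1},{"dx": 0.053,"dy": -0.037,"dz": 0,"rx": 0,"ry": 0,"rz": -0.037,"claw": -1},{"dx": 0.055,"dy": -0.034,"dz": 0,"rx": 0,"ry": 0,"rz": -0.037,"claw": -1}])

```text
t: 0.85
eef_pos: [329.8, -291.4, 212.2]
tcp_rot: [-3.138, -0.001, 0.708]
ft_force: [0.9, 0.4, 0.1]
opening: 1.001
```

```bash
sed -i 's/"dz":%.4f,"rz"/"dz":%.4f,"rx":0,"ry":0,"rz"/' h.py; python3 - <<'E'
from h import *
st()
plan([(430,0,200,1.5),(521,186,120,1.836)])
E
```

```text
t0.85 pos [ 329.8 -291.4  212.2] rot [-3.1381e+00 -1.4000e-03  7.0830e-01] F [0.9 0.4 0.1] op 1.001 q [-0.87  0.23  1.99  0.    0.92 -0.01]
{"dx":0.0553,"dy":-0.0325,"dz":0.0025,"rx":0,"ry":0,"rz":-0.0840}
{"dx":0.0591,"dy":-0.0250,"dz":0.0025,"rx":0,"ry":0,"rz":-0.0840}
{"dx":0.0619,"dy":-0.0170,"dz":0.0025,"rx":0,"ry":0,"rz":-0.0840}
{"dx":0.0636,"dy":-0.0087,"dz":0.0025,"rx":0,"ry":0,"rz":-0.0840}
{"dx":0.0642,"dy":-0.0002,"dz":0.0025,"rx":0,"ry":0,"rz":-0.0840}
{"dx":0.0637,"dy":0.0082,"dz":0.0025,"rx":0,"ry":0,"rz":-0.0840}
--
{"dx":0.0480,"dy":0.0194,"dz":0.0200,"rx":0,"ry":0,"rz":-0.0428}
{"dx":0.0466,"dy":0.0226,"dz":0.0200,"rx":0,"ry":0,"rz":-0.0428}
{"dx":0.0450,"dy":0.0257,"dz":0.0200,"rx":0,"ry":0,"rz":-0.0428}
{"dx":0.0431,"dy":0.0286,"dz":0.0200,"rx":0,"ry":0,"rz":-0.0428}
{"dx":0.0411,"dy":0.0315,"dz":0.0200,"rx":0,"ry":0,"rz":-0.0428}
--
```

Tracking is very good (slight 3% overshoot from drift). Continue.

Call:
arm_command(steps=[{"dx": 0.055,"dy": -0.033,"dz": 0.002,"rx": 0,"ry": 0,"rz": -0.084,"claw": -1},{"dx": 0.059,"dy": -0.025,"dz": 0.002,"rx": 0,"ry": 0,"rz": -0.084,"claw": -1},{"dx": 0.062,"dy": -0.017,"dz": 0.002,"rx": 0,"ry": 0,"rz": -0.084,"claw": -1},{"dx": 0.064,"dy": -0.009,"dz": 0.002,"rx": 0,"ry": 0,"rz": -0.084,"claw": -1},{"dx": 0.064,"dy": 0,"dz": 0.002,"rx": 0,"ry": 0,"rz": -0.084,"claw": -1},{"dx": 0.064,"dy": 0.008,"dz": 0.002,"rx": 0,"ry": 0,"rz": -0.084,"claw": -1},{"dx": 0.048,"dy": 0.019,"dz": 0.02,"rx": 0,"ry": 0,"rz": -0.043,"claw": -1},{"dx": 0.047,"dy": 0.023,"dz": 0.02,"rx": 0,"ry": 0,"rz": -0.043,"claw": -1},{"dx": 0.045,"dy": 0.026,"dz": 0.02,"rx": 0,"ry": 0,"rz": -0.043,"claw": -1}])

```text
t: 1.98
eef_pos: [481.1, 130.4, 155.2]
tcp_rot: [3.139, -0.003, 1.737]
ft_force: [1.0, -0.4, -0.6]
opening: 1.001
```

```bash
python3 - <<'E'
from h import *
st()
plan([(521,186,80,1.836)],smax=40)
E
```

```text
t1.98 pos [481.1 130.4 155.2] rot [ 3.1393e+00 -2.9000e-03  1.7367e+00] F [ 1.  -0.4 -0.6] op 1.001 q [ 0.13  0.39  1.93  0.    0.82 -0.04]
{"dx":0.0201,"dy":0.0202,"dz":0.0313,"rx":0,"ry":0,"rz":-0.0211}
{"dx":0.0194,"dy":0.0209,"dz":0.0313,"rx":0,"ry":0,"rz":-0.0211}
{"dx":0.0187,"dy":0.0215,"dz":0.0313,"rx":0,"ry":0,"rz":-0.0211}
--
```

Call:
arm_command(steps=[{"dx": 0.02,"dy": 0.02,"dz": 0.031,"rx": 0,"ry": 0,"rz": -0.021,"claw": -1},{"dx": 0.019,"dy": 0.021,"dz": 0.031,"rx": 0,"ry": 0,"rz": -0.021,"claw": -1},{"dx": 0.018,"dy": 0.02,"dz": 0.028,"rx": 0,"ry": 0,"rz": -0.021,"claw": -1},{"dx": 0,"dy": 0,"dz": 0,"rx": 0,"ry": 0,"rz": 0,"claw": -1}])

```text
t: 2.48
eef_pos: [520.6, 189.4, 79.2]
tcp_rot: [-3.141, -0.003, 1.844]
ft_force: [-0.8, 0.7, 1.3]
opening: 0.999
```

```bash
python3 - <<'E'
from h import *
st()
for n in ("side","top"):
    p,d=env.read_camera(n); np.savez(f"pics/{n}1.npz",p=p,d=d)
    rc=rect(n,p,32,(480,190),0,(-110,110),(-140,140),2.5); cv2.imwrite(f"pics/tr1_{n}.png",rc[:,:,::-1])
st()
plan([(521,186,30,1.836),(521,186,4.5,1.836)],smax=40)
E
```

```text
t2.48 pos [520.6 189.4  79.2] rot [-3.1414e+00 -2.7000e-03  1.8436e+00] F [-0.8  0.7  1.3] op 0.999 q [ 0.23  0.57  1.87  0.    0.71 -0.05]
t2.58 pos [520.6 188.6  80.9] rot [ 3.1398e+00 -2.6000e-03  1.8422e+00] F [ 0.1  0.3 -0.1] op 0.998 q [ 0.23  0.56  1.87  0.    0.71 -0.05]
{"dx":-0.0016,"dy":-0.0002,"dz":0.0318,"rx":0,"ry":0,"rz":0.0020}
{"dx":-0.0016,"dy":-0.0002,"dz":0.0318,"rx":0,"ry":0,"rz":0.0020}
--
{"dx":0.0000,"dy":0.0000,"dz":0.0319,"rx":0,"ry":0,"rz":-0.0000}
--
```

View pics/tr1_side.png

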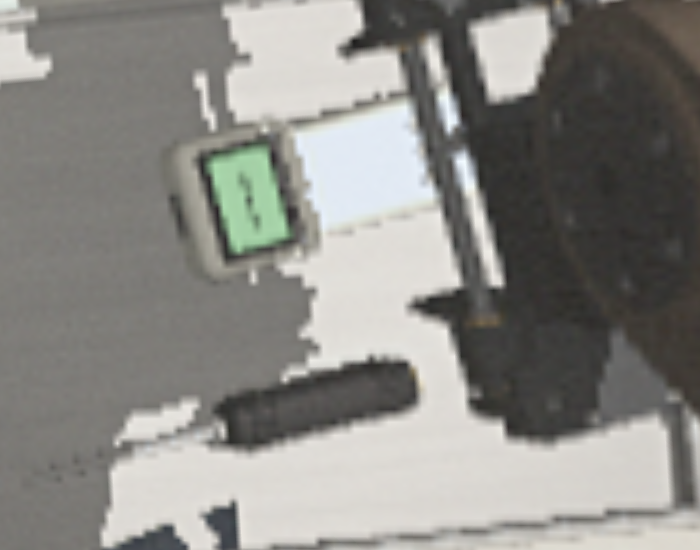

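View pics/tr1_top.png

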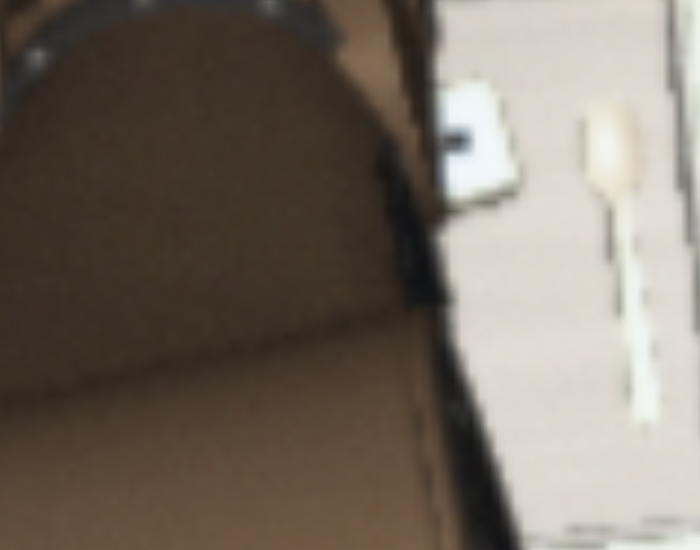

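```bash
python3 - <<'E'
from h import *
p,d=load("side",1)
P=np.array([520.6,189.0,80.5]); j=np.array([np.sin(1.843),-np.cos(1.843),0]); k=np.array([j[1],-j[0],0])
pts=[P+s*j*a+k*b for s in(1,-1) for a in(47.5,59.5) for b in(10,-10)]
uv=w2p("side",pts); print(uv.round(1))
im=cv2.resize(p[225:345,235:345,::-1],None,fx=5,fy=5,interpolation=cv2.INTER_NEAREST)
for u,v in uv: cv2.circle(im,(int((u-235+.5)*5),int((v-225+.5)*5)),3,(0,0,255),-1)
cv2.imwrite("pics/fing.png",im)
E
```

```text
[[250.7 267.6]
 [252.2 275.1]
 [245.8 268.6]
 [247.3 276.1]
 [288.6 260. ]
 [290.5 267.3]
 [293.3 259. ]
 [295.3 266.3]]
```

View pics/fing.png

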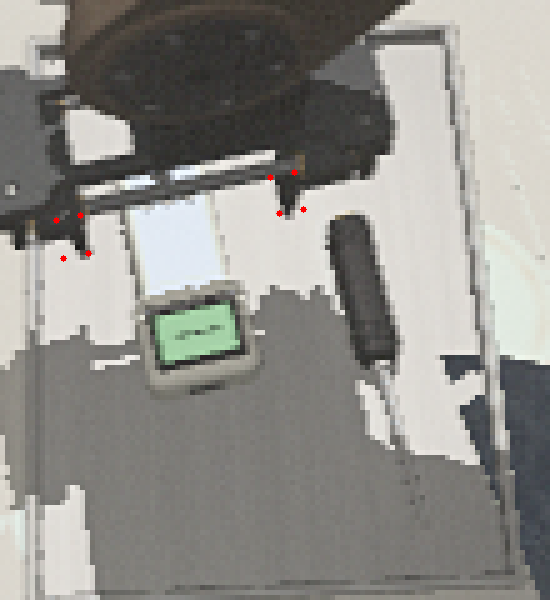

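Call:
arm_command(steps=[{"dx": -0.0015,"dy": 0,"dz": 0.032,"rx": 0,"ry": 0,"rz": 0.004,"claw": -1},{"dx": -0.0015,"dy": 0,"dz": 0.032,"rx": 0,"ry": 0,"rz": 0,"claw": -1},{"dx": 0,"dy": 0,"dz": 0.018,"rx": 0,"ry": 0,"rz": 0,"claw": -1},{"dx": 0,"dy": 0,"dz": 0,"rx": 0,"ry": 0,"rz": 0,"claw": -1}])

```text
t: 3.08
eef_pos: [522.2, 184.3, 18.3]
tcp_rot: [3.134, -0.002, 1.831]
ft_force: [0.2, 0.1, 0.6]
opening: 1.001
```

```bash
python3 - <<'E'
from h import *
st()
plan([(521,186,4.5,1.836)],smax=40)
E
```

```text
t3.08 pos [522.2 184.3  18.3] rot [ 3.1342e+00 -2.2000e-03  1.8315e+00] F [0.2 0.1 0.6] op 1.001 q [ 0.22  0.66  1.91  0.    0.57 -0.05]
{"dx":0.0024,"dy":-0.0009,"dz":0.0173,"rx":0,"ry":0,"rz":-0.0029}
--
```

Call:
arm_command(steps=[{"dx": 0.0024,"dy": -0.001,"dz": 0.016,"rx": 0,"ry": 0.003,"rz": -0.003,"claw": -1},{"dx": 0,"dy": 0,"dz": 0,"rx": 0,"ry": 0,"rz": 0,"claw": -1}])

```text
t: 3.32
eef_pos: [521.5, 186.1, 6.3]
tcp_rot: [3.132, -0.007, 1.836]
ft_force: [-0.1, 0.1, 0.5]
opening: 0.998
```

```bash
python3 - <<'E'
from h import *
st()
E
```

```text
t3.33 pos [521.5 186.1   6.3] rot [ 3.132  -0.0072  1.8362] F [-0.1  0.1  0.5] op 0.998 q [ 0.22  0.68  1.91  0.01  0.54 -0.06]
```

```bash
cat >> h.py <<'E'
def lev(yaw=None):
    s=env.state(); r=s['tcp_rot']; A=R.from_euler('xyz',r); B=R.from_euler('xyz',[np.pi,0,r[2] if yaw is None else yaw])
    print('lev rx,ry,rz',np.round((A.inv()*B).as_rotvec()/(np.pi/2),4))
E
python3 - <<'E'
from h import *
lev(1.836)
E
```

```text
lev rx,ry,rz [ 0.0061 -0.0046  0.0001]
```

Call:
arm_command(steps=[{"dx": 0,"dy": 0,"dz": 0.002,"rx": 0.006,"ry": -0.005,"rz": 0,"claw": -1},{"dx": 0,"dy": 0,"dz": 0,"rx": 0,"ry": 0,"rz": 0,"claw": 1},{"dx": 0,"dy": 0,"dz": 0,"rx": 0,"ry": 0,"rz": 0,"claw": 1},{"dx": 0,"dy": 0,"dz": 0,"rx": 0,"ry": 0,"rz": 0,"claw": 1},{"dx": 0,"dy": 0,"dz": 0,"rx": 0,"ry": 0,"rz": 0,"claw": 1}])

```text
t: 3.95
eef_pos: [522.0, 186.4, 5.6]
tcp_rot: [3.141, 0.001, 1.836]
ft_force: [-0.4, -0.4, 0.0]
opening: 0.635
```

```bash
python3 - <<'E'
from h import *
st(); lev(1.836)
E
```

```text
t3.95 pos [522.  186.4   5.6] rot [3.1406e+00 1.4000e-03 1.8365e+00] F [-0.4 -0.4  0. ] op 0.635 q [ 0.22  0.69  1.9  -0.    0.55 -0.04]
lev rx,ry,rz [0.0007 0.0009 0.0003]
```

Call:
arm_command(steps=[{"dx": 0,"dy": 0,"dz": 0,"rx": 0,"ry": 0,"rz": 0,"claw": 1},{"dx": 0,"dy": 0,"dz": 0,"rx": 0,"ry": 0,"rz": 0,"claw": 1},{"dx": 0,"dy": 0,"dz": 0,"rx": 0,"ry": 0,"rz": 0,"claw": 1},{"dx": 0,"dy": 0,"dz": 0,"rx": 0,"ry": 0,"rz": 0,"claw": 1}])

```text
t: 4.45
eef_pos: [522.1, 186.4, 5.6]
tcp_rot: [3.14, 0.001, 1.836]
ft_force: [0.4, 0.3, 0.6]
opening: 0.484
```

```bash
python3 - <<'E'
from h import *
st(); lev(1.836)
E
```

```text
t4.45 pos [522.1 186.4   5.6] rot [3.1403e+00 1.3000e-03 1.8364e+00] F [0.4 0.3 0.6] op 0.484 q [ 0.22  0.69  1.9  -0.    0.55 -0.04]
lev rx,ry,rz [0.0008 0.0008 0.0002]
```

```bash
python3 - <<'E'
from h import *
for n in("top","side"):
    p,d=load(n,0); C=cloud(n,d)
    c,s=np.cos(.081),np.sin(.081); x=C[...,0]-490;y=C[...,1]+163; rx=c*x+s*y; ry=-s*x+c*y
    for z0 in range(60,260,15):
        m=(abs(C[...,2]-z0)<8)&(ry>-110)&(ry<60)&(rx>60)&(rx<200)
        if m.sum()>5: print(n,z0,m.sum(),'rect x pct10,50,90',np.percentile(rx[m],[10,50,90]).round(1))
# what is behind the lid (tall objects)
p,d=load("top",0);C=cloud("top",d)
m=(C[...,0]>640)&(C[...,0]<800)&(C[...,1]>-420)&(C[...,1]<20)&(C[...,2]>100)
print(m.sum(), C[m][:,2].max() if m.any() else None, C[m].min(0),C[m].max(0))
E
python3 - <<'E'
from h import *
plan([(522,186.4,120,1.836),(505,80,120,1.75),(496,-150,115,1.652),(494.5,-213.2,110,1.652)])
E
```

```text
top 60 156 rect x pct10,50,90 [77.9 86.6 92.7]
top 75 96 rect x pct10,50,90 [91.6 93.7 95.7]
top 90 92 rect x pct10,50,90 [94.7 96.8 98.3]
top 105 103 rect x pct10,50,90 [ 97.9  99.5 101.1]
top 120 112 rect x pct10,50,90 [100.6 102.5 104.3]
top 135 110 rect x pct10,50,90 [103.6 105.4 107.1]
top 150 121 rect x pct10,50,90 [106.4 108.4 110.3]
top 165 121 rect x pct10,50,90 [109.6 111.4 113.3]
top 180 117 rect x pct10,50,90 [112.6 114.4 115.8]
top 195 131 rect x pct10,50,90 [115.5 117.3 119.1]
top 210 130 rect x pct10,50,90 [118.5 120.  121.9]
top 225 106 rect x pct10,50,90 [120.9 122.8 124. ]
top 240 198 rect x pct10,50,90 [120.6 125.6 131.1]
top 255 55 rect x pct10,50,90 [120.3 123.8 127.9]
side 60 178 rect x pct10,50,90 [75.7 84.4 88.5]
side 75 77 rect x pct10,50,90 [89.9 92.3 92.5]
side 90 49 rect x pct10,50,90 [94.2 94.8 94.9]
side 105 48 rect x pct10,50,90 [97.  97.2 97.5]
side 120 80 rect x pct10,50,90 [ 99.3  99.8 101.9]
side 135 64 rect x pct10,50,90 [101.7 103.7 104.3]
side 150 62 rect x pct10,50,90 [105.7 106.4 108.1]
side 165 83 rect x pct10,50,90 [108.  109.7 110.9]
side 18
[... 514 characters left out ...]
x":0,"ry":0,"rz":0.0001}
{"dx":0.0000,"dy":-0.0000,"dz":-0.0477,"rx":0,"ry":0,"rz":0.0001}
--
{"dx":-0.0614,"dy":-0.0277,"dz":-0.0000,"rx":0,"ry":0,"rz":0.0274}
{"dx":-0.0625,"dy":-0.0250,"dz":-0.0000,"rx":0,"ry":0,"rz":0.0274}
--
{"dx":-0.0562,"dy":-0.0125,"dz":0.0013,"rx":0,"ry":0,"rz":0.0125}
{"dx":-0.0564,"dy":-0.0114,"dz":0.0013,"rx":0,"ry":0,"rz":0.0125}
{"dx":-0.0566,"dy":-0.0103,"dz":0.0013,"rx":0,"ry":0,"rz":0.0125}
{"dx":-0.0568,"dy":-0.0091,"dz":0.0013,"rx":0,"ry":0,"rz":0.0125}
{"dx":-0.0570,"dy":-0.0080,"dz":0.0013,"rx":0,"ry":0,"rz":0.0125}
--
{"dx":-0.0393,"dy":-0.0041,"dz":0.0031,"rx":0,"ry":0,"rz":-0.0000}
{"dx":-0.0393,"dy":-0.0041,"dz":0.0031,"rx":0,"ry":0,"rz":-0.0000}
--
```

Call:
arm_command(steps=[{"dx": 0,"dy": 0,"dz": -0.03,"rx": 0,"ry": 0,"rz": 0,"claw": 1},{"dx": 0,"dy": 0,"dz": -0.048,"rx": 0,"ry": 0,"rz": 0,"claw": 1},{"dx": 0,"dy": 0,"dz": -0.05,"rx": 0,"ry": 0,"rz": 0,"claw": 1},{"dx": -0.03,"dy": -0.014,"dz": -0.01,"rx": 0,"ry": 0,"rz": 0.014,"claw": 1},{"dx": -0.058,"dy": -0.025,"dz": 0,"rx": 0,"ry": 0,"rz": 0.027,"claw": 1},{"dx": -0.06,"dy": -0.022,"dz": 0,"rx": 0,"ry": 0,"rz": 0.02,"claw": 1},{"dx": -0.056,"dy": -0.012,"dz": 0,"rx": 0,"ry": 0,"rz": 0.013,"claw": 1},{"dx": -0.056,"dy": -0.01,"dz": 0,"rx": 0,"ry": 0,"rz": 0.013,"claw": 1}])

```text
t: 5.45
eef_pos: [496.3, -34.9, 119.0]
tcp_rot: [-3.141, 0.002, 1.701]
ft_force: [0.5, -0.3, -2.0]
opening: 0.484
```

```bash
python3 - <<'E'
from h import *
st(); lev(1.652)
plan([(494.5,-213.2,105,1.652)])
E
```

```text
t5.45 pos [496.3 -34.9 119. ] rot [-3.1406e+00  1.7000e-03  1.7010e+00] F [ 0.5 -0.3 -2. ] op 0.484 q [-0.2   0.44  1.97 -0.    0.73 -0.33]
lev rx,ry,rz [-0.0006  0.0011  0.0312]
{"dx":-0.0552,"dy":-0.0078,"dz":0.0044,"rx":0,"ry":0,"rz":0.0078}
{"dx":-0.0553,"dy":-0.0071,"dz":0.0044,"rx":0,"ry":0,"rz":0.0078}
{"dx":-0.0553,"dy":-0.0064,"dz":0.0044,"rx":0,"ry":0,"rz":0.0078}
{"dx":-0.0554,"dy":-0.0058,"dz":0.0044,"rx":0,"ry":0,"rz":0.0078}
--
```

Call:
arm_command(steps=[{"dx": -0.055,"dy": -0.008,"dz": 0.004,"rx": 0,"ry": 0,"rz": 0.008,"claw": 1},{"dx": -0.055,"dy": -0.007,"dz": 0.004,"rx": 0,"ry": 0,"rz": 0.008,"claw": 1},{"dx": -0.055,"dy": -0.006,"dz": 0.004,"rx": 0,"ry": 0,"rz": 0.008,"claw": 1},{"dx": -0.05,"dy": -0.005,"dz": 0.004,"rx": 0,"ry": 0,"rz": 0.006,"claw": 1},{"dx": 0,"dy": 0,"dz": 0,"rx": 0,"ry": 0,"rz": 0,"claw": 1}])

```text
t: 6.08
eef_pos: [492.9, -216.5, 105.5]
tcp_rot: [-3.14, 0.001, 1.648]
ft_force: [0.4, 0.2, -1.0]
opening: 0.48
```

```bash
python3 - <<'E'
from h import *
st(); lev(1.652)
for n in("side","top"):
    p,d=env.read_camera(n); np.savez(f"pics/{n}2.npz",p=p,d=d)
    if n=="side": crop(p,220,360,70,210,4,"pics/s2.png")
    else: crop(p,270,410,150,270,5,"pics/t2.png")
plan([(494.5,-213.2,80,1.652)])
E
```

```text
t6.08 pos [ 492.9 -216.5  105.5] rot [-3.1398e+00  1.3000e-03  1.6482e+00] F [ 0.4  0.2 -1. ] op 0.480 q [-0.54  0.51  1.88 -0.    0.75 -0.61]
lev rx,ry,rz [-0.0012  0.0008 -0.0024]
{"dx":0.0011,"dy":0.0022,"dz":0.0322,"rx":0,"ry":0,"rz":-0.0010}
--
```

View pics/s2.png

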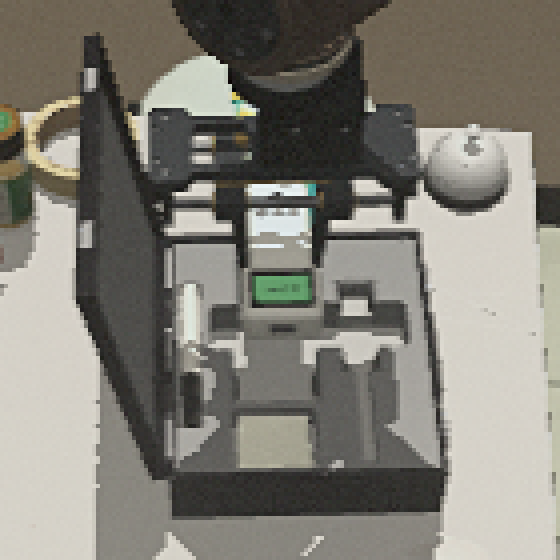

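View pics/t2.png

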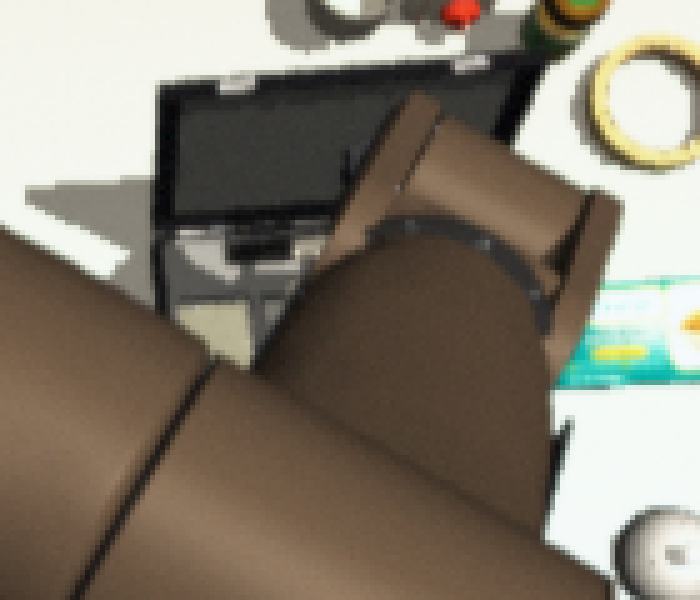

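```bash
python3 - <<'E'
from h import *
p,d=load("side",2); s=env.state()
rc=rect("side",p,131.9,(492.9,-216.5),1.6482-np.pi/2,(-60,60),(-30,90),5); 
# dots at expected corners: display end edge y=70, x=+-29, head shoulder y=20
for yy in (70,20):
    for xx in(-29,29): cv2.circle(rc,(int((90-yy)*5),int((60-xx)*5)),3,(255,0,0),-1)
cv2.imwrite("pics/m2.png",rc[:,:,::-1])
p0,_=load("side",0)
rc=rect("side",p0,32,(519.5,190.8),.265,(-60,60),(-35,85),5)
for yy in (65,15):
    for xx in(-29,29): cv2.circle(rc,(int((85-yy)*5),int((60-xx)*5)),3,(255,0,0),-1)
cv2.imwrite("pics/m0.png",rc[:,:,::-1])
E
```

```text
(no output)
```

View pics/m2.png

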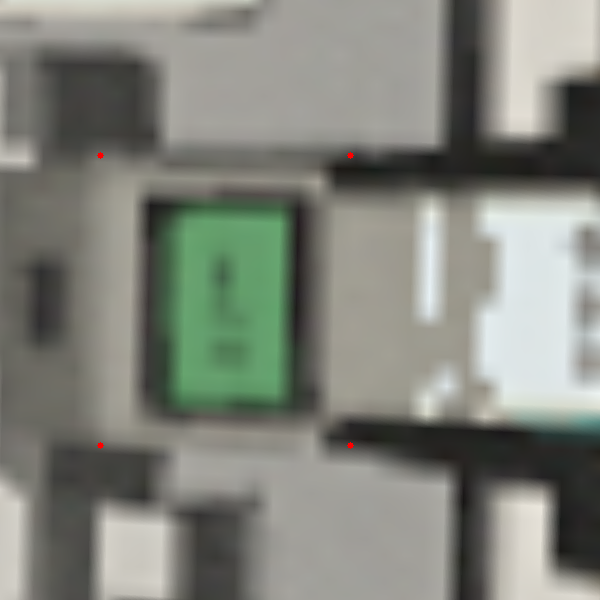

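View pics/m0.png

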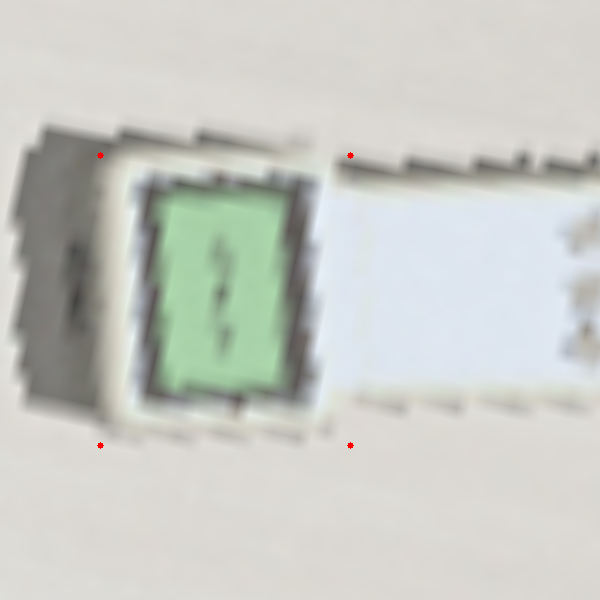

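```bash
python3 - <<'E'
from h import *
def loc(C,o,yaw):
    c,s=np.cos(yaw),np.sin(yaw); x=C[...,0]-o[0];y=C[...,1]-o[1]; return np.dstack([c*x+s*y,-s*x+c*y,C[...,2]])
for k,o,yaw,zb,e in ((0,(519.5,190.8),.265,2,0),(2,(492.9,-216.5),1.6482-np.pi/2,101.9,5)):
    p,d=load("side",k); L=loc(cloud("side",d),o,yaw)
    m=(abs(L[...,0])<24)&(L[...,1]>40)&(L[...,1]<90)
    f=m&(L[...,2]>zb+6)&(L[...,2]<zb+24)
    print(k,'front face y',np.median(L[f][:,1]),L[f][:,1].std(),f.sum())
    t=m&(L[...,2]>zb+24)&(L[...,2]<zb+45); print('top z',np.median(L[t][:,2]),t.sum())
    for z in range(4,32,4):
        q=m&(abs(L[...,2]-zb-z)<2); print(z,q.sum(),np.median(L[q][:,1]).round(1),end=' ')
    h=(abs(L[...,2]-zb-28)<6)&(L[...,1]>25+e)&(L[...,1]<60+e)&(abs(L[...,0])<40); print('\nx range',np.percentile(L[h][:,0],[1,3,97,99]).round(1))
E
```

```text
0 front face y 64.6782410621023 0.8572235396739207 43
top z 33.58640055080332 200
4 75 76.1 8 4 64.1 12 5 64.7 16 12 64.9 20 12 64.7 24 16 64.5 28 44 60.9 
x range [-26.7 -25.4  28.8  29.6]
2 front face y 69.5950445927109 1.4538710162745632 60
top z 133.25203913411622 169
4 16 67.4 8 4 67.9 12 16 69.6 16 15 69.7 20 16 69.8 24 22 69.3 28 36 65.3 
x range [-29.4 -28.6  26.6  26.9]
```

```bash
python3 - <<'E'
from h import *
st(); lev(1.652)
plan([(494.8,-212.9,58,1.652)],smax=30)
E
```

```text
t6.17 pos [ 492.8 -214.2  105.7] rot [-3.1393e+00  8.0000e-04  1.6504e+00] F [ 0.   0.6 -2.2] op 0.486 q [-0.53  0.51  1.89 -0.    0.75 -0.61]
lev rx,ry,rz [-0.0014  0.0005 -0.001 ]
{"dx":0.0007,"dy":0.0013,"dz":0.0298,"rx":0,"ry":0,"rz":-0.0005}
{"dx":0.0007,"dy":0.0013,"dz":0.0298,"rx":0,"ry":0,"rz":-0.0005}
--
```

Call:
arm_command(steps=[{"dx": 0.0007,"dy": 0.0013,"dz": 0.03,"rx": -0.001,"ry": 0,"rz": -0.001,"claw": 1},{"dx": 0.0007,"dy": 0.0013,"dz": 0.028,"rx": 0,"ry": 0,"rz": 0,"claw": 1},{"dx": 0,"dy": 0,"dz": 0,"rx": 0,"ry": 0,"rz": 0,"claw": 1},{"dx": 0,"dy": 0,"dz": 0,"rx": 0,"ry": 0,"rz": 0,"claw": 1}])

```text
t: 6.68
eef_pos: [495.3, -208.7, 59.7]
tcp_rot: [-3.141, 0.001, 1.657]
ft_force: [0.2, 0.1, -2.3]
opening: 0.479
```

```bash
python3 - <<'E'
from h import *
st(); lev(1.652)
plan([(494.8,-212.9,52,1.652)],smax=30)
E
```

```text
t6.67 pos [ 495.3 -208.7   59.7] rot [-3.1414e+00  7.0000e-04  1.6569e+00] F [ 0.2  0.1 -2.3] op 0.479 q [-0.52  0.58  1.92 -0.    0.64 -0.61]
lev rx,ry,rz [-0.0001  0.0004  0.0031]
{"dx":-0.0052,"dy":-0.0010,"dz":0.0097,"rx":0,"ry":0,"rz":0.0031}
--
```

Call:
arm_command(steps=[{"dx": -0.004,"dy": -0.001,"dz": 0.004,"rx": 0,"ry": 0,"rz": 0.003,"claw": 1},{"dx": 0,"dy": 0,"dz": 0,"rx": 0,"ry": 0,"rz": 0,"claw": 1},{"dx": 0,"dy": 0,"dz": 0,"rx": 0,"ry": 0,"rz": 0,"claw": 1}])

```text
t: 7.05
eef_pos: [495.3, -212.1, 58.1]
tcp_rot: [3.14, 0.002, 1.652]
ft_force: [-0.2, 0.6, -2.2]
opening: 0.481
```

```bash
python3 - <<'E'
from h import *
st(); lev(1.652)
p,d=env.read_camera("side"); np.savez("pics/side3.npz",p=p,d=d); crop(p,240,350,90,210,5,"pics/s3.png")
st()
plan([(494.8,-212.9,52,1.652)],smax=30)
E
```

```text
t7.05 pos [ 495.3 -212.1   58.1] rot [3.1398e+00 2.1000e-03 1.6524e+00] F [-0.2  0.6 -2.2] op 0.481 q [-0.53  0.59  1.92 -0.    0.63 -0.61]
lev rx,ry,rz [0.0011 0.0013 0.0003]
t7.10 pos [ 495.3 -212.1   58. ] rot [3.1397e+00 2.1000e-03 1.6524e+00] F [ 0.4  0.2 -1.5] op 0.483 q [-0.53  0.59  1.92 -0.    0.63 -0.61]
{"dx":-0.0010,"dy":-0.0007,"dz":0.0076,"rx":0,"ry":0,"rz":0.0002}
--
```

View pics/s3.png

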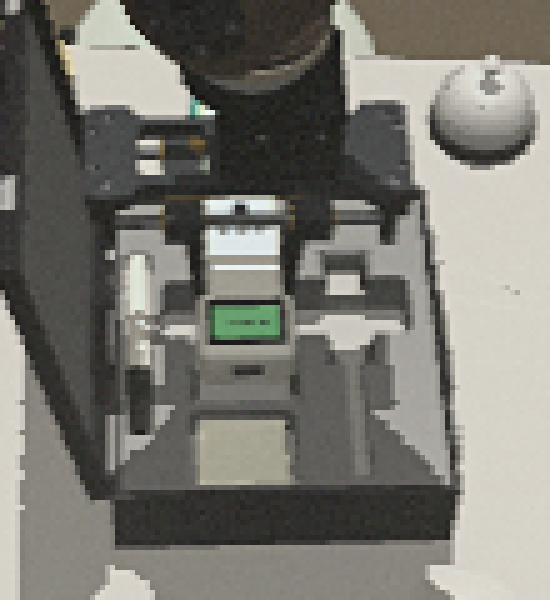

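```bash
python3 - <<'E'
from h import *
p,d=load("side",3); C=cloud("side",d); c,s=np.cos(.081),np.sin(.081); x=C[...,0]-490;y=C[...,1]+163; X=c*x+s*y; Y=-s*x+c*y; Z=C[...,2]
zb=58-3.6
f=(abs(X)<24)&(Y>0)&(Y<40)&(Z>zb+8)&(Z<zb+26); print('front',np.median(Y[f]),Y[f].std(),f.sum())
h=(abs(Z-zb-29)<5)&(Y<16)&(Y>-24)&(abs(X)<40); print('x',np.percentile(X[h],[1,3,50,97,99]).round(1))
for yy in (-20,-10,0,10):
    q=h&(abs(Y-yy)<5); print(yy,np.percentile(X[q],[0,3,97,100]).round(1))
P=env.state()['eef_pos']; print('tcp rect',c*(P[0]-490)+s*(P[1]+163),-s*(P[0]-490)+c*(P[1]+163))
E
```

```text
front 20.053133823463572 1.2145710382328414 68
x [-29.1 -27.4  -0.3  25.5  26. ]
-20 [-27.7 -27.3  24.9  28.1]
-10 [-27.4 -25.9  25.3  25.4]
0 [-29.7 -28.   25.5  25.6]
10 [-29.1 -27.6  25.9  26. ]
tcp rect 1.3278874162371386 -49.34201016310069
```

Call:
arm_command(steps=[{"dx": -0.001,"dy": 0,"dz": 0.008,"rx": 0.001,"ry": 0.001,"rz": 0,"claw": 1},{"dx": 0,"dy": 0,"dz": 0.006,"rx": 0,"ry": 0,"rz": 0,"claw": 1},{"dx": 0,"dy": 0,"dz": 0,"rx": 0,"ry": 0,"rz": 0,"claw": 1}])

```text
t: 7.48
eef_pos: [495.3, -213.0, 46.0]
tcp_rot: [3.142, 0.0, 1.652]
ft_force: [-0.3, -0.3, -2.1]
opening: 0.486
```

```bash
python3 - <<'E'
from h import *
s=st(); lev(1.652); print(s['moment'])
E
```

```text
t7.47 pos [ 495.3 -213.    46. ] rot [3.1416e+00 3.0000e-04 1.6522e+00] F [-0.3 -0.3 -2.1] op 0.486 q [-0.53  0.61  1.92 -0.    0.61 -0.61]
lev rx,ry,rz [0.     0.0002 0.0001]
[-0.04155862 -0.13090347 -0.03760232]
```

Inside the mouth without contact. Continue.

Call:
arm_command(steps=[{"dx": 0,"dy": 0,"dz": 0.006,"rx": 0,"ry": 0,"rz": 0,"claw": 1},{"dx": 0,"dy": 0,"dz": 0.003,"rx": 0,"ry": 0,"rz": 0,"claw": 1},{"dx": 0,"dy": 0,"dz": 0,"rx": 0,"ry": 0,"rz": 0,"claw": 1}])

```text
t: 7.85
eef_pos: [495.7, -213.2, 38.6]
tcp_rot: [3.141, 0.001, 1.652]
ft_force: [-0.7, 0.4, -0.5]
opening: 0.479
```

```bash
python3 - <<'E'
from h import *
s=st(); lev(1.652); print(s['moment'])
E
```

```text
t7.85 pos [ 495.7 -213.2   38.6] rot [3.1409e+00 9.0000e-04 1.6524e+00] F [-0.7  0.4 -0.5] op 0.479 q [-0.53  0.62  1.93 -0.    0.59 -0.61]
lev rx,ry,rz [0.0005 0.0006 0.0003]
[-0.01664426 -0.02502151  0.02229709]
```

Now pressing against ribs.

Call:
arm_command(steps=[{"dx": 0,"dy": 0,"dz": 0.005,"rx": 0,"ry": 0,"rz": 0,"claw": 1},{"dx": 0,"dy": 0,"dz": 0.005,"rx": 0,"ry": 0,"rz": 0,"claw": 1},{"dx": 0,"dy": 0,"dz": 0.003,"rx": 0,"ry": 0,"rz": 0,"claw": 1}])

```text
t: 8.22
eef_pos: [496.3, -213.7, 29.4]
tcp_rot: [3.139, 0.003, 1.652]
ft_force: [-2.0, -0.6, 4.6]
opening: 0.483
```

```bash
python3 - <<'E'
from h import *
s=st(); lev(1.652); print(s['moment'])
E
```

```text
t8.22 pos [ 496.3 -213.7   29.4] rot [3.1387e+00 2.5000e-03 1.6524e+00] F [-2.  -0.6  4.6] op 0.483 q [-0.53  0.63  1.93 -0.    0.57 -0.61]
lev rx,ry,rz [0.0018 0.0016 0.0003]
[ 0.03890248  0.16711814 -0.00733813]
```

Call:
arm_command(steps=[{"dx": 0,"dy": -0.001,"dz": 0.003,"rx": 0.002,"ry": 0.001,"rz": 0,"claw": 1},{"dx": 0,"dy": 0,"dz": 0.003,"rx": 0,"ry": 0,"rz": 0,"claw": 1},{"dx": 0,"dy": 0,"dz": 0.003,"rx": 0,"ry": 0,"rz": 0,"claw": 1}])

```text
t: 8.6
eef_pos: [495.8, -214.0, 27.1]
tcp_rot: [3.14, 0.003, 1.653]
ft_force: [-8.7, 4.7, 37.1]
opening: 0.481
```

```bash
python3 - <<'E'
from h import *
s=st(); lev(1.652); print(s['moment'])
E
```

```text
t8.60 pos [ 495.8 -214.    27.1] rot [3.1395e+00 2.9000e-03 1.6528e+00] F [-8.7  4.7 37.1] op 0.481 q [-0.53  0.64  1.93 -0.    0.57 -0.61]
lev rx,ry,rz [0.0013 0.0019 0.0005]
[0.71588602 1.78993565 0.03396851]
```

Call:
arm_command(steps=[{"dx": 0,"dy": 0,"dz": -0.001,"rx": 0,"ry": 0,"rz": 0,"claw": 1},{"dx": 0,"dy": 0,"dz": 0,"rx": 0,"ry": 0,"rz": 0,"claw": -0.35},{"dx": 0,"dy": 0,"dz": 0,"rx": 0,"ry": 0,"rz": 0,"claw": -0.35},{"dx": 0,"dy": 0,"dz": 0,"rx": 0,"ry": 0,"rz": 0,"claw": -0.35},{"dx": 0,"dy": 0,"dz": 0,"rx": 0,"ry": 0,"rz": 0,"claw": -0.35}])

```text
t: 9.22
eef_pos: [495.7, -213.9, 27.7]
tcp_rot: [3.14, 0.003, 1.653]
ft_force: [-0.1, -0.0, -0.3]
opening: 0.675
```

```bash
python3 - <<'E'
from h import *
s=st(); lev(1.652)
E
```

```text
t9.22 pos [ 495.7 -213.9   27.7] rot [3.1397e+00 2.8000e-03 1.6527e+00] F [-0.1 -0.  -0.3] op 0.675 q [-0.53  0.64  1.93 -0.    0.57 -0.61]
lev rx,ry,rz [0.0012 0.0018 0.0004]
```

Call:
arm_command(steps=[{"dx": 0,"dy": 0,"dz": -0.03,"rx": 0,"ry": 0,"rz": 0,"claw": -0.35},{"dx": 0,"dy": 0,"dz": -0.05,"rx": 0,"ry": 0,"rz": 0,"claw": -0.35},{"dx": 0.02,"dy": -0.01,"dz": -0.05,"rx": 0,"ry": 0,"rz": 0,"claw": -0.6},{"dx": 0.06,"dy": -0.01,"dz": 0,"rx": 0,"ry": 0,"rz": 0,"claw": -0.6},{"dx": 0.06,"dy": -0.01,"dz": 0,"rx": 0,"ry": 0,"rz": -0.01,"claw": -0.6},{"dx": 0.065,"dy": -0.01,"dz": 0,"rx": 0,"ry": 0,"rz": -0.02,"claw": -0.6},{"dx": 0.065,"dy": -0.01,"dz": 0,"rx": 0,"ry": 0,"rz": -0.02,"claw": -0.6}])

```text
t: 10.1
eef_pos: [434.4, 0.3, 134.0]
tcp_rot: [3.138, 0.003, 1.727]
ft_force: [0.8, 0.3, 0.2]
opening: 0.801
```

```bash
python3 - <<'E'
from h import *
st()
p,d=env.read_camera("side"); np.savez("pics/side4.npz",p=p,d=d); crop(p,235,345,75,205,4.4,"pics/s4.png")
p,d=load("side",4); C=cloud("side",d); c,s=np.cos(.081),np.sin(.081); x=C[...,0]-490;y=C[...,1]+163; X=c*x+s*y; Y=-s*x+c*y; Z=C[...,2]
for a,b in((-108,-90),(-90,-70),(-70,-50),(-50,-30),(-30,0),(0,18)):
    for u,w in((-20,-7),(-7,7),(7,20)):
        f=(X>u)&(X<w)&(Y>a)&(Y<b)&(Z>35)&(Z<80); print(a,u,f.sum(),np.median(Z[f]).round(1),end=' | ')
    print()
st(); plan([(426,198,120,1.82)])
E
```

```text
t10.10 pos [4.344e+02 3.000e-01 1.340e+02] rot [3.1380e+00 3.0000e-03 1.7275e+00] F [0.8 0.3 0.2] op 0.801 q [-0.15  0.34  2.1  -0.    0.69 -0.31]
-108 -20 2 56.8 | -108 -7 17 56.4 | -108 7 19 55.7 | 
-90 -20 11 54.7 | -90 -7 20 56.0 | -90 7 21 56.9 | 
-70 -20 20 55.6 | -70 -7 23 56.5 | -70 7 20 55.7 | 
-50 -20 21 56.1 | -50 -7 26 56.2 | -50 7 22 55.9 | 
-30 -20 15 55.7 | -30 -7 14 56.5 | -30 7 4 56.6 | 
0 -20 0 nan | 0 -7 0 nan | 0 7 0 nan | 
t10.15 pos [431.6   4.4 133.8] rot [3.1402e+00 1.6000e-03 1.7308e+00] F [-2.4  1.9  0.4] op 0.803 q [-0.14  0.34  2.11 -0.    0.69 -0.3 ]
{"dx":0.0600,"dy":0.0079,"dz":0.0043,"rx":0,"ry":0,"rz":-0.0142}
{"dx":0.0598,"dy":0.0092,"dz":0.0043,"rx":0,"ry":0,"rz":-0.0142}
{"dx":0.0596,"dy":0.0106,"dz":0.0043,"rx":0,"ry":0,"rz":-0.0142}
{"dx":0.0594,"dy":0.0119,"dz":0.0043,"rx":0,"ry":0,"rz":-0.0142}
--
  return _methods._mean(a, axis=axis, dtype=dtype,
  ret = ret.dtype.type(ret / rcount)
```

View pics/s4.png

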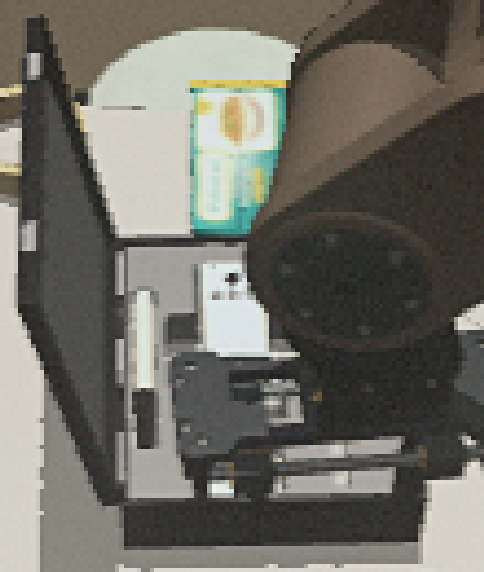

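Call:
arm_command(steps=[{"dx": 0.06,"dy": 0.008,"dz": 0.003,"rx": 0,"ry": 0,"rz": -0.014,"claw": -0.3},{"dx": 0.06,"dy": 0.009,"dz": 0.003,"rx": 0,"ry": 0,"rz": -0.014,"claw": -0.3},{"dx": 0.06,"dy": 0.01,"dz": 0.003,"rx": 0,"ry": 0,"rz": -0.014,"claw": -0.3},{"dx": 0.05,"dy": 0.01,"dz": 0.003,"rx": 0,"ry": 0,"rz": -0.01,"claw": -0.3},{"dx": 0,"dy": 0,"dz": 0,"rx": 0,"ry": 0,"rz": 0,"claw": -0.3}])

```text
t: 10.78
eef_pos: [425.1, 197.6, 124.1]
tcp_rot: [3.138, 0.002, 1.817]
ft_force: [0.6, -1.1, 0.1]
opening: 0.652
```

```bash
python3 - <<'E'
from h import *
st()
p,d=load("side",0)
rc=rect("side",p,24,(426.5,198),.25,(-40,40),(-60,60),6); 
for yy in(-40,40):
    for xx in(-11,11): cv2.circle(rc,(int((60-yy)*6),int((40-xx)*6)),3,(255,0,0),-1)
cv2.imwrite("pics/pr_s.png",rc[:,:,::-1])
p,d=load("top",0)
rc=rect("top",p,24,(426.5,198),.25,(-40,40),(-60,60),6); 
for yy in(-40,40):
    for xx in(-11,11): cv2.circle(rc,(int((60-yy)*6),int((40-xx)*6)),3,(255,0,0),-1)
cv2.imwrite("pics/pr_t.png",rc[:,:,::-1])
p,d=load("side",0)
rc=rect("side",p,13,(426.5,198),.25,(-40,40),(-60,140),4); 
for yy in(40,125):
    for xx in(0,): cv2.circle(rc,(int((140-yy)*4),int((40-xx)*4)),3,(255,0,0),-1)
cv2.imwrite("pics/pr_n.png",rc[:,:,::-1])
E
```

```text
t10.78 pos [425.1 197.6 124.1] rot [3.1383e+00 2.0000e-03 1.8166e+00] F [ 0.6 -1.1  0.1] op 0.652 q [ 0.3   0.4   2.03 -0.    0.7   0.05]
```

View pics/pr_s.png

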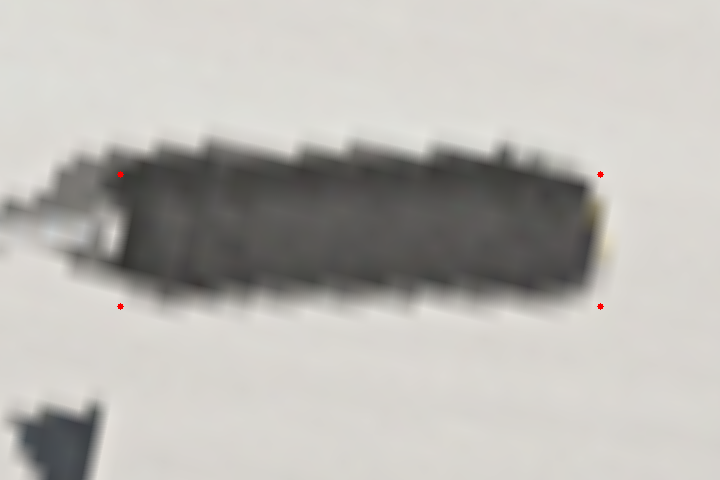

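View pics/pr_t.png

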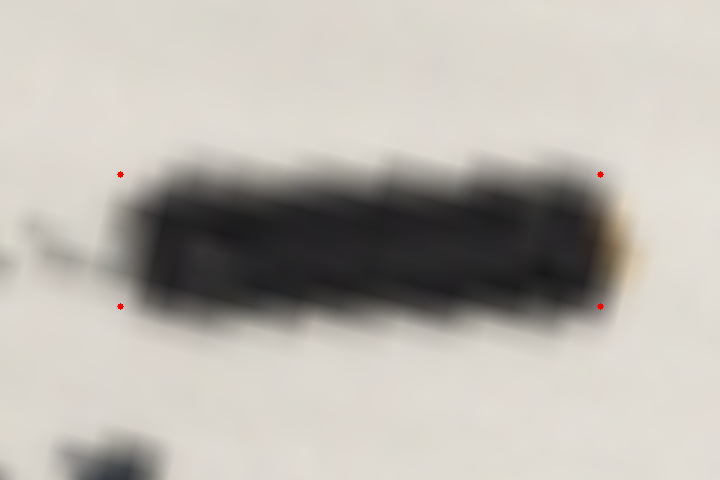

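View pics/pr_n.png

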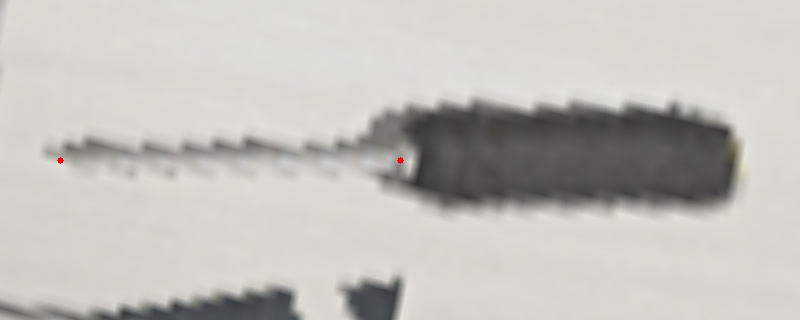

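```bash
python3 - <<'E'
from h import *
st();lev(1.818); plan([(427.5,197.5,30,1.818)],smax=35)
E
```

```text
t10.78 pos [425.1 197.6 124.1] rot [3.1383e+00 2.0000e-03 1.8166e+00] F [ 0.6 -1.1  0.1] op 0.652 q [ 0.3   0.4   2.03 -0.    0.7   0.05]
lev rx,ry,rz [ 0.0021  0.0013 -0.0009]
{"dx":-0.0003,"dy":0.0010,"dz":0.0392,"rx":0,"ry":0,"rz":-0.0003}
{"dx":-0.0003,"dy":0.0010,"dz":0.0392,"rx":0,"ry":0,"rz":-0.0003}
{"dx":-0.0003,"dy":0.0010,"dz":0.0392,"rx":0,"ry":0,"rz":-0.0003}
--
```

Call:
arm_command(steps=[{"dx": 0,"dy": 0.001,"dz": 0.039,"rx": 0.002,"ry": 0.001,"rz": -0.001,"claw": -0.3},{"dx": 0,"dy": 0.001,"dz": 0.039,"rx": 0,"ry": 0,"rz": 0,"claw": -0.3},{"dx": 0,"dy": 0.001,"dz": 0.033,"rx": 0,"ry": 0,"rz": 0,"claw": -0.3},{"dx": 0,"dy": 0,"dz": 0.01,"rx": 0,"ry": 0,"rz": 0,"claw": -0.3},{"dx": 0,"dy": 0,"dz": 0,"rx": 0,"ry": 0,"rz": 0,"claw": -0.3}])

```text
t: 11.4
eef_pos: [428.7, 195.7, 25.8]
tcp_rot: [3.14, 0.001, 1.817]
ft_force: [-0.1, 0.3, 0.2]
opening: 0.654
```

```bash
python3 - <<'E'
from h import *
st();lev(1.818); plan([(427.5,197.5,4.7,1.818)],smax=35)
E
```

```text
t11.40 pos [428.7 195.7  25.8] rot [3.1397e+00 7.0000e-04 1.8169e+00] F [-0.1  0.3  0.2] op 0.654 q [ 0.29  0.59  2.1  -0.    0.45  0.04]
lev rx,ry,rz [ 0.0012  0.0004 -0.0007]
{"dx":0.0025,"dy":-0.0009,"dz":0.0264,"rx":0,"ry":0,"rz":-0.0007}
--
```

Call:
arm_command(steps=[{"dx": 0.0025,"dy": -0.001,"dz": 0.015,"rx": 0.001,"ry": 0,"rz": -0.001,"claw": -0.3},{"dx": 0,"dy": 0,"dz": 0.0095,"rx": 0,"ry": 0,"rz": 0,"claw": -0.3},{"dx": 0,"dy": 0,"dz": 0,"rx": 0,"ry": 0,"rz": 0,"claw": 0},{"dx": 0,"dy": 0,"dz": 0,"rx": 0,"ry": 0,"rz": 0,"claw": 1}])

```text
t: 11.9
eef_pos: [428.3, 197.6, 6.7]
tcp_rot: [3.138, 0.001, 1.818]
ft_force: [-0.6, -0.5, 0.5]
opening: 0.495
```

```bash
python3 - <<'E'
from h import *
st();lev(1.818)
E
```

```text
t11.90 pos [428.3 197.6   6.7] rot [3.1385e+00 5.0000e-04 1.8184e+00] F [-0.6 -0.5  0.5] op 0.495 q [ 0.29  0.62  2.11 -0.    0.4   0.05]
lev rx,ry,rz [0.002  0.0003 0.0002]
```

Call:
arm_command(steps=[{"dx": 0,"dy": 0,"dz": 0.0026,"rx": 0.002,"ry": 0,"rz": 0,"claw": 0.2},{"dx": 0,"dy": 0,"dz": 0,"rx": 0,"ry": 0,"rz": 0,"claw": 1},{"dx": 0,"dy": 0,"dz": 0,"rx": 0,"ry": 0,"rz": 0,"claw": 1},{"dx": 0,"dy": 0,"dz": 0,"rx": 0,"ry": 0,"rz": 0,"claw": 1},{"dx": 0,"dy": 0,"dz": 0,"rx": 0,"ry": 0,"rz": 0,"claw": 1},{"dx": 0,"dy": 0,"dz": 0,"rx": 0,"ry": 0,"rz": 0,"claw": 1}])

```text
t: 12.65
eef_pos: [428.4, 197.7, 4.9]
tcp_rot: [3.141, 0.0, 1.819]
ft_force: [-0.6, 0.7, -0.4]
opening: 0.231
```

```bash
python3 - <<'E'
from h import *
st();lev(1.818)
plan([(428,197.6,110,1.818),(420,90,112,1.74),(428,-210,108,1.652)])
E
```

```text
t12.65 pos [428.4 197.7   4.9] rot [3.1411e+00 5.0000e-04 1.8185e+00] F [-0.6  0.7 -0.4] op 0.231 q [ 0.29  0.63  2.11 -0.    0.4   0.05]
lev rx,ry,rz [0.0003 0.0003 0.0003]
{"dx":-0.0000,"dy":-0.0003,"dz":-0.0657,"rx":0,"ry":0,"rz":0.0002}
{"dx":-0.0000,"dy":-0.0003,"dz":-0.0657,"rx":0,"ry":0,"rz":0.0002}
--
{"dx":-0.0640,"dy":-0.0213,"dz":-0.0013,"rx":0,"ry":0,"rz":0.0248}
{"dx":-0.0648,"dy":-0.0188,"dz":-0.0013,"rx":0,"ry":0,"rz":0.0248}
--
{"dx":-0.0619,"dy":-0.0089,"dz":0.0008,"rx":0,"ry":0,"rz":0.0093}
{"dx":-0.0620,"dy":-0.0080,"dz":0.0008,"rx":0,"ry":0,"rz":0.0093}
{"dx":-0.0621,"dy":-0.0071,"dz":0.0008,"rx":0,"ry":0,"rz":0.0093}
{"dx":-0.0622,"dy":-0.0062,"dz":0.0008,"rx":0,"ry":0,"rz":0.0093}
{"dx":-0.0623,"dy":-0.0052,"dz":0.0008,"rx":0,"ry":0,"rz":0.0093}
{"dx":-0.0624,"dy":-0.0043,"dz":0.0008,"rx":0,"ry":0,"rz":0.0093}
--
```

Call:
arm_command(steps=[{"dx": 0,"dy": 0,"dz": -0.04,"rx": 0,"ry": 0,"rz": 0,"claw": 1},{"dx": 0,"dy": 0,"dz": -0.06,"rx": 0,"ry": 0,"rz": 0,"claw": 1},{"dx": -0.03,"dy": -0.01,"dz": -0.03,"rx": 0,"ry": 0,"rz": 0.014,"claw": 1},{"dx": -0.06,"dy": -0.02,"dz": 0,"rx": 0,"ry": 0,"rz": 0.024,"claw": 1},{"dx": -0.062,"dy": -0.018,"dz": 0,"rx": 0,"ry": 0,"rz": 0.022,"claw": 1},{"dx": -0.062,"dy": -0.008,"dz": 0,"rx": 0,"ry": 0,"rz": 0.01,"claw": 1},{"dx": -0.062,"dy": -0.007,"dz": 0,"rx": 0,"ry": 0,"rz": 0.01,"claw": 1},{"dx": -0.062,"dy": -0.007,"dz": 0,"rx": 0,"ry": 0,"rz": 0.01,"claw": 1}])

```text
t: 13.65
eef_pos: [419.6, -84.6, 113.0]
tcp_rot: [3.138, 0.002, 1.679]
ft_force: [-0.1, 0.7, -0.6]
opening: 0.232
```

```bash
python3 - <<'E'
from h import *
st();lev(1.652)
plan([(429.9,-216,90,1.652)])
E
```

```text
t13.65 pos [419.6 -84.6 113. ] rot [3.1385e+00 1.7000e-03 1.6790e+00] F [-0.1  0.7 -0.6] op 0.232 q [-0.35  0.38  2.14 -0.    0.63 -0.46]
lev rx,ry,rz [0.002  0.0011 0.0172]
{"dx":-0.0549,"dy":-0.0016,"dz":0.0096,"rx":0,"ry":0,"rz":0.0057}
{"dx":-0.0549,"dy":-0.0011,"dz":0.0096,"rx":0,"ry":0,"rz":0.0057}
{"dx":-0.0549,"dy":-0.0006,"dz":0.0096,"rx":0,"ry":0,"rz":0.0057}
--
```

Call:
arm_command(steps=[{"dx": -0.055,"dy": -0.001,"dz": 0.009,"rx": 0.002,"ry": 0.001,"rz": 0.006,"claw": 1},{"dx": -0.055,"dy": -0.001,"dz": 0.009,"rx": 0,"ry": 0,"rz": 0.006,"claw": 1},{"dx": -0.05,"dy": -0.001,"dz": 0.009,"rx": 0,"ry": 0,"rz": 0.004,"claw": 1},{"dx": 0,"dy": 0,"dz": 0,"rx": 0,"ry": 0,"rz": 0,"claw": 1},{"dx": 0,"dy": 0,"dz": 0,"rx": 0,"ry": 0,"rz": 0,"claw": 1}])

```text
t: 14.28
eef_pos: [428.8, -219.2, 90.9]
tcp_rot: [3.141, 0.0, 1.648]
ft_force: [0.2, 0.3, -0.7]
opening: 0.229
```

```bash
python3 - <<'E'
from h import *
st();lev(1.652)
plan([(429.9,-216,62,1.652)],smax=20)
E
```

```text
t14.28 pos [ 428.8 -219.2   90.9] rot [3.1411e+00 3.0000e-04 1.6478e+00] F [ 0.2  0.3 -0.7] op 0.229 q [-0.61  0.47  2.03  0.    0.64 -0.69]
lev rx,ry,rz [ 0.0003  0.0002 -0.0027]
{"dx":0.0020,"dy":0.0008,"dz":0.0181,"rx":0,"ry":0,"rz":-0.0013}
{"dx":0.0019,"dy":0.0008,"dz":0.0181,"rx":0,"ry":0,"rz":-0.0013}
--
```

Call:
arm_command(steps=[{"dx": 0.002,"dy": 0.001,"dz": 0.018,"rx": 0,"ry": 0,"rz": -0.002,"claw": 1},{"dx": 0.001,"dy": 0.001,"dz": 0.015,"rx": 0,"ry": 0,"rz": -0.001,"claw": 1},{"dx": 0,"dy": 0,"dz": 0,"rx": 0,"ry": 0,"rz": 0,"claw": 1},{"dx": 0,"dy": 0,"dz": 0,"rx": 0,"ry": 0,"rz": 0,"claw": 1}])

```text
t: 14.78
eef_pos: [430.3, -213.8, 62.7]
tcp_rot: [-3.141, -0.0, 1.656]
ft_force: [0.3, -0.4, 0.6]
opening: 0.231
```

```bash
python3 - <<'E'
from h import *
S=st();lev(1.652)
p,d=env.read_camera("side"); np.savez("pics/side5.npz",p=p,d=d); crop(p,240,350,90,210,5,"pics/s5.png")
st(); plan([(429.9,-216,55,1.652)],smax=20)
C=cloud("side",d); c,s=np.cos(.081),np.sin(.081); x=C[...,0]-490;y=C[...,1]+163; X=c*x+s*y; Y=-s*x+c*y; Z=C[...,2]
P=S['eef_pos']; zb=P[2]-2.9; print('tcp rect',c*(P[0]-490)+s*(P[1]+163),-s*(P[0]-490)+c*(P[1]+163))
f=(abs(X+64)<8)&(Y>-20)&(Y<10)&(Z>zb+4)&(Z<zb+18); print('front',np.median(Y[f]),Y[f].std(),f.sum())
h=(Z>zb+14)&(Z<zb+30)&(Y<-12)&(Y>-34)&(abs(X+64)<25)&(p.max(2)<90); print('x',np.percentile(X[h],[1,5,50,95,99]).round(1),h.sum())
rc=rect("side",p,zb+22,P[:2],S['tcp_rot'][2]-np.pi/2,(-40,40),(-60,60),6)
for yy in(-40,40):
    for xx in(-11,11): cv2.circle(rc,(int((60-yy)*6),int((40-xx)*6)),3,(255,0,0),-1)
cv2.imwrite("pics/pr5.png",rc[:,:,::-1])
rc=rect("side",p,zb+11,(490,-163),.081,(-110,0),(-100,100),4)
cv2.imwrite("pics/pr5n.png",rc[:,:,::-1])
E
```

```text
t14.78 pos [ 430.3 -213.8   62.7] rot [-3.1413e+00 -5.0000e-04  1.6565e+00] F [ 0.3 -0.4  0.6] op 0.231 q [-0.6   0.52  2.06  0.    0.56 -0.68]
lev rx,ry,rz [-0.0002 -0.0003  0.0029]
t14.82 pos [ 430.3 -213.8   62.7] rot [-3.1414e+00 -4.0000e-04  1.6563e+00] F [-0.5 -0.2 -0.7] op 0.231 q [-0.6   0.52  2.06  0.    0.56 -0.68]
{"dx":-0.0027,"dy":-0.0007,"dz":0.0097,"rx":0,"ry":0,"rz":0.0028}
--
tcp rect -63.60245816024907 -45.76261228758608
front -5.827706840096503 4.765667604677577 24
x [-82.8 -81.3 -65.9 -53.8 -50.2] 55
```

View pics/s5.png

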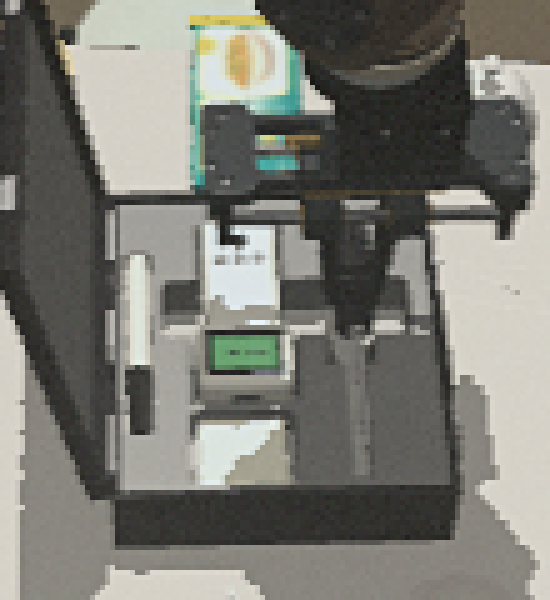

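View pics/pr5.png

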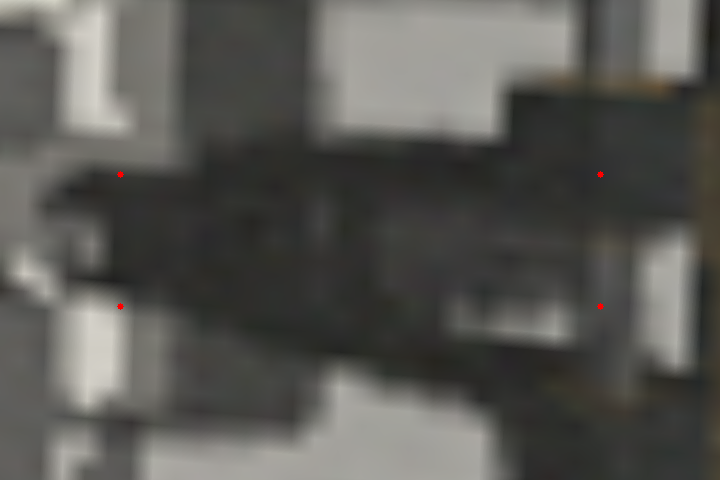

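View pics/pr5n.png

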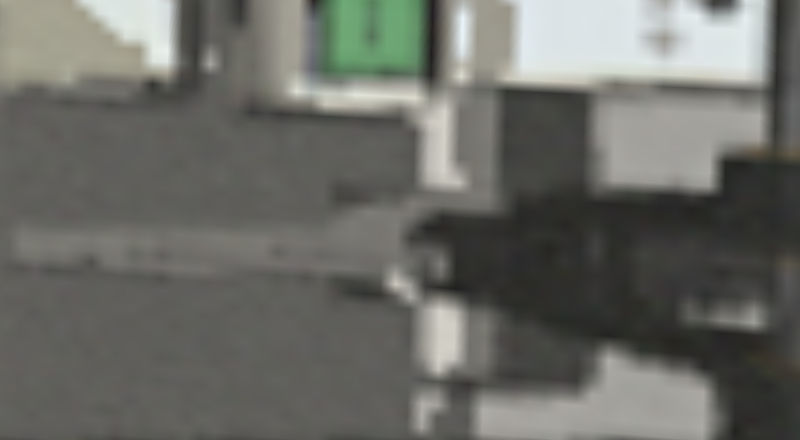

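Call:
arm_command(steps=[{"dx": -0.0027,"dy": 0,"dz": 0.006,"rx": 0,"ry": 0,"rz": 0.003,"claw": 1},{"dx": 0,"dy": 0,"dz": 0,"rx": 0,"ry": 0,"rz": 0,"claw": 1},{"dx": 0,"dy": 0,"dz": 0,"rx": 0,"ry": 0,"rz": 0,"claw": 1}])

```text
t: 15.2
eef_pos: [430.7, -216.3, 58.1]
tcp_rot: [3.141, 0.0, 1.651]
ft_force: [-0.3, 0.1, -0.4]
opening: 0.232
```

```bash
cat >> h.py <<'E'
def rc_tcp():
    P=env.state()['eef_pos']; c,s=np.cos(.081),np.sin(.081); print('tcp rect %.2f %.2f'%(c*(P[0]-490)+s*(P[1]+163),-s*(P[0]-490)+c*(P[1]+163)))
E
python3 - <<'E'
from h import *
st();lev(1.652);rc_tcp()
E
```

```text
t15.20 pos [ 430.7 -216.3   58.1] rot [3.1410e+00 2.0000e-04 1.6511e+00] F [-0.3  0.1 -0.4] op 0.232 q [-0.6   0.53  2.06  0.    0.55 -0.68]
lev rx,ry,rz [ 0.0004  0.0001 -0.0006]
tcp rect -63.42 -48.38
```

Call:
arm_command(steps=[{"dx": 0,"dy": 0,"dz": 0.008,"rx": 0,"ry": 0,"rz": 0,"claw": 1},{"dx": 0,"dy": 0,"dz": 0.006,"rx": 0,"ry": 0,"rz": 0,"claw": 1},{"dx": 0,"dy": 0,"dz": 0.003,"rx": 0,"ry": 0,"rz": 0,"claw": 1},{"dx": 0,"dy": 0,"dz": 0,"rx": 0,"ry": 0,"rz": 0,"claw": 1}])

```text
t: 15.7
eef_pos: [430.6, -216.3, 43.4]
tcp_rot: [3.141, 0.0, 1.651]
ft_force: [0.4, -0.2, -0.8]
opening: 0.228
```

```bash
python3 - <<'E'
from h import *
s=st();lev(1.652);rc_tcp();print(s['moment'])
E
```

```text
t15.70 pos [ 430.6 -216.3   43.4] rot [3.1412e+00 1.0000e-04 1.6511e+00] F [ 0.4 -0.2 -0.8] op 0.228 q [-0.6   0.56  2.06  0.    0.52 -0.68]
lev rx,ry,rz [ 0.0003  0.0001 -0.0006]
tcp rect -63.50 -48.35
[ 0.04595134 -0.09224885 -0.0132777 ]
```

Free entry, 5 mm in. Press on.

Call:
arm_command(steps=[{"dx": 0,"dy": 0,"dz": 0.005,"rx": 0,"ry": 0,"rz": 0,"claw": 1},{"dx": 0,"dy": 0,"dz": 0.004,"rx": 0,"ry": 0,"rz": 0,"claw": 1},{"dx": 0,"dy": 0,"dz": 0.002,"rx": 0,"ry": 0,"rz": 0,"claw": 1}])

```text
t: 16.08
eef_pos: [431.2, -216.6, 35.2]
tcp_rot: [3.139, 0.001, 1.651]
ft_force: [-2.0, 1.5, 6.9]
opening: 0.229
```

```bash
python3 - <<'E'
from h import *
s=st();lev(1.652);rc_tcp();print(s['moment'])
E
```

```text
t16.07 pos [ 431.2 -216.6   35.2] rot [3.1395e+00 1.4000e-03 1.6511e+00] F [-2.   1.5  6.9] op 0.229 q [-0.6   0.58  2.07  0.    0.49 -0.68]
lev rx,ry,rz [ 0.0013  0.0009 -0.0006]
tcp rect -62.97 -48.68
[0.26984641 0.10344808 0.00258741]
```

Call:
arm_command(steps=[{"dx": 0,"dy": -0.0005,"dz": 0.003,"rx": 0.001,"ry": 0.001,"rz": 0,"claw": 1},{"dx": 0,"dy": 0,"dz": 0.0025,"rx": 0,"ry": 0,"rz": 0,"claw": 1},{"dx": 0,"dy": 0,"dz": 0.002,"rx": 0,"ry": 0,"rz": 0,"claw": 1}])

```text
t: 16.45
eef_pos: [431.0, -216.7, 32.5]
tcp_rot: [3.139, 0.002, 1.652]
ft_force: [-5.8, 3.0, 32.1]
opening: 0.228
```

```bash
python3 - <<'E'
from h import *
s=st();lev(1.652);rc_tcp();print(s['moment'])
E
```

```text
t16.45 pos [ 431.  -216.7   32.5] rot [3.1390e+00 1.7000e-03 1.6518e+00] F [-5.8  3.  32.1] op 0.228 q [-0.6   0.58  2.07  0.    0.49 -0.68]
lev rx,ry,rz [ 0.0016  0.0011 -0.0001]
tcp rect -63.17 -48.75
[0.55609543 1.16117038 0.06461372]
```

Call:
arm_command(steps=[{"dx": 0,"dy": 0,"dz": -0.001,"rx": 0,"ry": 0,"rz": 0,"claw": 1},{"dx": 0,"dy": 0,"dz": 0,"rx": 0,"ry": 0,"rz": 0,"claw": 0.2},{"dx": 0,"dy": 0,"dz": 0,"rx": 0,"ry": 0,"rz": 0,"claw": 0.2},{"dx": 0,"dy": 0,"dz": 0,"rx": 0,"ry": 0,"rz": 0,"claw": 0.2}])

```text
t: 16.95
eef_pos: [431.0, -216.8, 33.2]
tcp_rot: [3.139, 0.002, 1.652]
ft_force: [0.0, 0.4, -0.5]
opening: 0.398
```

```bash
python3 - <<'E'
from h import *
s=st();plan([(400,-40,180,1.652)])
E
```

```text
t16.95 pos [ 431.  -216.8   33.2] rot [3.1387e+00 1.9000e-03 1.6518e+00] F [ 0.   0.4 -0.5] op 0.398 q [-0.6   0.58  2.07  0.    0.49 -0.68]
{"dx":0.0447,"dy":-0.0042,"dz":-0.0367,"rx":0,"ry":0,"rz":-0.0000}
{"dx":0.0447,"dy":-0.0042,"dz":-0.0367,"rx":0,"ry":0,"rz":-0.0000}
{"dx":0.0447,"dy":-0.0042,"dz":-0.0367,"rx":0,"ry":0,"rz":-0.0000}
{"dx":0.0447,"dy":-0.0042,"dz":-0.0367,"rx":0,"ry":0,"rz":-0.0000}
{"dx":0.0447,"dy":-0.0041,"dz":-0.0367,"rx":0,"ry":0,"rz":-0.0000}
--
```

Call:
arm_command(steps=[{"dx": 0,"dy": 0,"dz": -0.03,"rx": 0,"ry": 0,"rz": 0,"claw": 0.2},{"dx": 0,"dy": 0,"dz": -0.06,"rx": 0,"ry": 0,"rz": 0,"claw": 0.2},{"dx": 0.02,"dy": 0,"dz": -0.06,"rx": 0,"ry": 0,"rz": 0,"claw": 0.2},{"dx": 0.065,"dy": 0,"dz": -0.03,"rx": 0,"ry": 0,"rz": 0,"claw": 1},{"dx": 0.065,"dy": 0,"dz": -0.03,"rx": 0,"ry": 0,"rz": 0,"claw": 1},{"dx": 0.065,"dy": 0,"dz": -0.03,"rx": 0,"ry": 0,"rz": 0,"claw": 1},{"dx": 0.065,"dy": 0,"dz": -0.03,"rx": 0,"ry": 0,"rz": 0,"claw": 1},{"dx": 0.065,"dy": 0,"dz": 0,"rx": 0,"ry": 0,"rz": 0,"claw": 1},{"dx": 0.065,"dy": 0,"dz": 0,"rx": 0,"ry": 0,"rz": 0,"claw": 1}])

```text
t: 18.08
eef_pos: [404.3, 117.3, 256.1]
tcp_rot: [3.135, -0.0, 1.645]
ft_force: [1.2, -0.1, -0.6]
opening: 0.004
```

```bash
python3 - <<'E'
from h import *
st()
for n in("side","top"):
    p,d=env.read_camera(n); np.savez(f"pics/{n}6.npz",p=p,d=d)
    if n=="side": crop(p,235,345,75,205,4.4,"pics/s6.png")
    else: crop(p,280,420,140,270,4.5,"pics/t6.png")
    C=cloud(n,d); c,s=np.cos(.081),np.sin(.081); x=C[...,0]-490;y=C[...,1]+163; X=c*x+s*y; Y=-s*x+c*y; Z=C[...,2]
    print(n,'insert',np.median(Z[(X>-105)&(X<-85)&(Y>-100)&(Y<60)]))
    for a,b in((-108,-85),(-85,-60),(-60,-35),(-35,-10),(-10,18)):
        print(n,a,[(int(f.sum()),np.median(Z[f]).round(1)) for u,w in((-20,-7),(-7,7),(7,20)) for f in [(X>u)&(X<w)&(Y>a)&(Y<b)&(Z>35)&(Z<80)] if f.any()])
    for a,b in((-86,-70),(-70,-50),(-50,-30),(-30,-10)):
        f=(X>-71)&(X<-57)&(Y>a)&(Y<b)&(Z>35)&(Z<80); print(n,'probe',a,f.sum(),np.median(Z[f]).round(1))
E
```

```text
t18.07 pos [404.3 117.3 256.1] rot [ 3.1355e+00 -3.0000e-04  1.6449e+00] F [ 1.2 -0.1 -0.6] op 0.004 q [ 0.13  0.14  1.97 -0.    1.02  0.05]
side insert 44.72994149718477
side -108 [(21, np.float64(56.9)), (22, np.float64(56.2)), (25, np.float64(56.1))]
side -85 [(31, np.float64(56.2)), (26, np.float64(55.9)), (27, np.float64(55.7))]
side -60 [(25, np.float64(55.9)), (33, np.float64(56.2)), (28, np.float64(55.8))]
side -35 [(27, np.float64(56.7)), (28, np.float64(56.2)), (26, np.float64(56.7))]
side -10 [(37, np.float64(56.6))]
side probe -86 15 52.9
side probe -70 25 53.1
side probe -50 22 53.3
side probe -30 29 53.9
top insert 45.13961527853246
top -108 [(24, np.float64(55.7)), (27, np.float64(55.7)), (24, np.float64(55.6))]
top -85 [(31, np.float64(54.9)), (27, np.float64(56.4)), (27, np.float64(54.4))]
top -60 [(26, np.float64(54.5)), (31, np.float64(55.4)), (26, np.float64(55.5))]
top -35 [(26, np.float64(55.2)), (30, np.float64(55.3)), (25, np.float64(53.7))]
top -10 [(33, np.float64(55.5)), (32, np.float64(54.9)), (33, np.float64(56.1))]
top probe -86 18 52.3
top probe -70 24 53.0
top probe -50 26 54.0
top probe -30 24 52.6
```

View pics/s6.png

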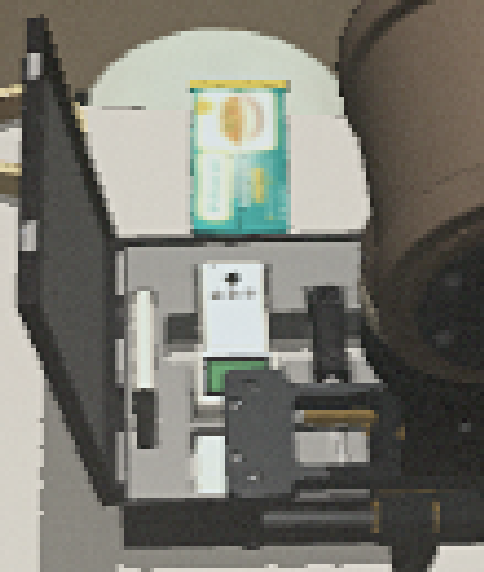

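View pics/t6.png

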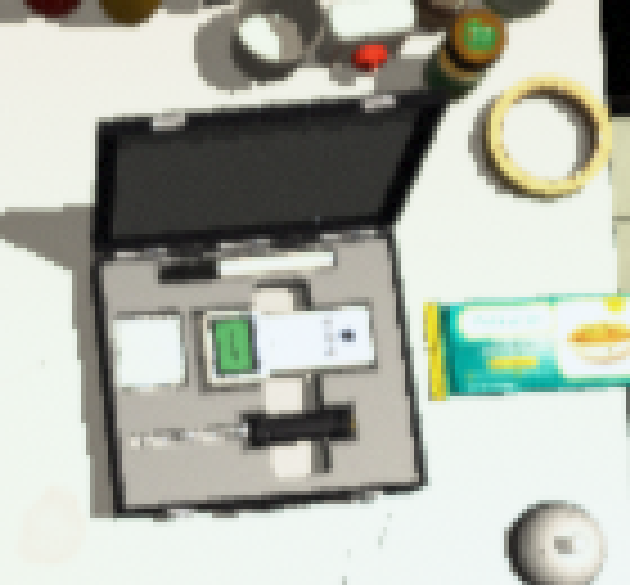

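```bash
python3 - <<'E'
from h import *
for k in (0,6):
  for n in("side","top"):
    p,d=load(n,k)
    C=cloud(n,d); c,s=np.cos(.081),np.sin(.081); x=C[...,0]-490;y=C[...,1]+163; X=c*x+s*y; Y=-s*x+c*y; Z=C[...,2]
    for nm,(a,b,u,w) in {'right':(-135,-120,-60,60),'mid':(-105,-75,-46,-36),'midL':(0,60,-48,-38),'up':(-105,-75,34,52),'low':(-100,0,-108,-90 if False else -106)}.items():
        f=(Y>a)&(Y<b)&(X>u)&(X<w)&(Z>30)&(Z<70); print(k,n,nm,f.sum(),Z[f].mean().round(1),end=' | ')
    f=(abs(X)<20)&(Y>-105)&(Y<-30)&(Z>40)&(Z<70); print('meter',f.sum(),Z[f].mean().round(2), end=' ')
    f=(X>-71)&(X<-57)&(Y>-86)&(Y<-12)&(Z>40)&(Z<70); print('probe',f.sum(),Z[f].mean().round(2))
E
```

```text
0 side right 154 47.6 | 0 side mid 25 47.6 | 0 side midL 53 47.1 | 0 side up 41 47.1 | 0 side low 19 46.7 | meter 0 nan probe 0 nan
0 top right 149 45.9 | 0 top mid 28 46.4 | 0 top midL 50 46.6 | 0 top up 44 46.2 | 0 top low 17 45.8 | meter 0 nan probe 0 nan
6 side right 154 47.4 | 6 side mid 23 47.1 | 6 side midL 23 47.0 | 6 side up 42 47.0 | 6 side low 0 nan | meter 249 56.05 probe 87 53.35
6 top right 151 45.9 | 6 top mid 23 45.7 | 6 top midL 45 45.9 | 6 top up 45 45.9 | 6 top low 15 46.3 | meter 246 55.08 probe 88 52.79<stdin>:8: RuntimeWarning: Mean of empty slice.
  ret = ret.dtype.type(ret / rcount)
<stdin>:9: RuntimeWarning: Mean of empty slice.
<stdin>:7: RuntimeWarning: Mean of empty slice.
```

```bash
python3 - <<'E'
from h import *
st();lev(1.652); plan([(495,-212,110,1.652),(495,-212,62,1.652)])
E
```

```text
t18.18 pos [403.9 119.2 255.8] rot [ 3.1361e+00 -9.0000e-04  1.6499e+00] F [-0.  -0.7 -0. ] op 0.004 q [0.13 0.15 1.97 0.   1.02 0.05]
lev rx,ry,rz [ 0.0035 -0.0006 -0.0013]
{"dx":-0.0603,"dy":0.0115,"dz":0.0260,"rx":0,"ry":0,"rz":-0.0002}
{"dx":-0.0603,"dy":0.0115,"dz":0.0260,"rx":0,"ry":0,"rz":-0.0002}
{"dx":-0.0603,"dy":0.0115,"dz":0.0260,"rx":0,"ry":0,"rz":-0.0002}
{"dx":-0.0603,"dy":0.0115,"dz":0.0260,"rx":0,"ry":0,"rz":-0.0002}
{"dx":-0.0603,"dy":0.0115,"dz":0.0260,"rx":0,"ry":0,"rz":-0.0002}
{"dx":-0.0603,"dy":0.0115,"dz":0.0260,"rx":0,"ry":0,"rz":-0.0002}
{"dx":-0.0603,"dy":0.0114,"dz":0.0260,"rx":0,"ry":0,"rz":-0.0002}
--
{"dx":0.0000,"dy":0.0000,"dz":0.0600,"rx":0,"ry":0,"rz":-0.0000}
--
```

Call:
arm_command(steps=[{"dx": -0.06,"dy": 0.0115,"dz": 0.026,"rx": 0.0035,"ry": 0,"rz": 0,"claw": 1},{"dx": -0.06,"dy": 0.0115,"dz": 0.026,"rx": 0,"ry": 0,"rz": 0,"claw": 1},{"dx": -0.06,"dy": 0.0115,"dz": 0.026,"rx": 0,"ry": 0,"rz": 0,"claw": 1},{"dx": -0.06,"dy": 0.0115,"dz": 0.026,"rx": 0,"ry": 0,"rz": 0,"claw": 1},{"dx": -0.06,"dy": 0.0115,"dz": 0.026,"rx": 0,"ry": 0,"rz": 0,"claw": 1},{"dx": -0.058,"dy": 0.0115,"dz": 0.026,"rx": 0,"ry": 0,"rz": 0,"claw": 1},{"dx": -0.05,"dy": 0.0115,"dz": 0.026,"rx": 0,"ry": 0,"rz": 0,"claw": 1},{"dx": 0,"dy": 0,"dz": 0.02,"rx": 0,"ry": 0,"rz": 0,"claw": 1}])

```text
t: 19.18
eef_pos: [497.5, -214.9, 89.4]
tcp_rot: [3.138, 0.0, 1.653]
ft_force: [0.9, 0.2, -0.0]
opening: 0.005
```

```bash
python3 - <<'E'
from h import *
st();lev(1.652);rc_tcp(); plan([(495,-212,64,1.652)],smax=30)
E
```

```text
t19.18 pos [ 497.5 -214.9   89.4] rot [3.1376e+00 1.0000e-04 1.6533e+00] F [ 0.9  0.2 -0. ] op 0.005 q [-0.53  0.54  1.89  0.    0.71 -0.62]
lev rx,ry,rz [0.0025 0.     0.0008]
tcp rect 3.27 -52.30
{"dx":0.0038,"dy":-0.0028,"dz":0.0317,"rx":0,"ry":0,"rz":0.0008}
--
```

Call:
arm_command(steps=[{"dx": 0.006,"dy": -0.002,"dz": 0.028,"rx": 0.0025,"ry": 0,"rz": 0,"claw": 1},{"dx": 0,"dy": 0,"dz": 0.006,"rx": 0,"ry": 0,"rz": 0,"claw": 1},{"dx": 0,"dy": 0,"dz": 0.004,"rx": 0,"ry": 0,"rz": 0,"claw": 1},{"dx": 0,"dy": 0,"dz": 0.002,"rx": 0,"ry": 0,"rz": 0,"claw": 1}])

```text
t: 19.68
eef_pos: [494.5, -212.9, 55.8]
tcp_rot: [-3.14, -0.001, 1.651]
ft_force: [-0.3, 0.1, -0.6]
opening: 0.006
```

```bash
python3 - <<'E'
from h import *
st();rc_tcp()
E
```

```text
t19.68 pos [ 494.5 -212.9   55.8] rot [-3.1403e+00 -7.0000e-04  1.6507e+00] F [-0.3  0.1 -0.6] op 0.006 q [-0.53  0.59  1.92 -0.    0.63 -0.61]
tcp rect 0.41 -50.12
```

Call:
arm_command(steps=[{"dx": 0,"dy": 0,"dz": 0.0015,"rx": 0,"ry": 0,"rz": 0,"claw": 1},{"dx": 0,"dy": 0,"dz": 0.0015,"rx": 0,"ry": 0,"rz": 0,"claw": 1},{"dx": 0,"dy": 0,"dz": 0.0015,"rx": 0,"ry": 0,"rz": 0,"claw": 1}])

```text
t: 20.05
eef_pos: [495.2, -213.1, 54.3]
tcp_rot: [3.14, 0.001, 1.651]
ft_force: [-5.1, 1.6, 14.3]
opening: 0.003
```

```bash
python3 - <<'E'
from h import *
st();rc_tcp()
E
```

```text
t20.05 pos [ 495.2 -213.1   54.3] rot [3.1404e+00 1.0000e-03 1.6513e+00] F [-5.1  1.6 14.3] op 0.003 q [-0.53  0.59  1.92 -0.    0.63 -0.61]
tcp rect 1.12 -50.34
```

Call:
arm_command(steps=[{"dx": 0,"dy": 0,"dz": 0.0018,"rx": 0,"ry": 0,"rz": 0,"claw": 1},{"dx": 0,"dy": 0,"dz": 0.0018,"rx": 0,"ry": 0,"rz": 0,"claw": 1}])

```text
t: 20.3
eef_pos: [495.2, -213.1, 54.3]
tcp_rot: [3.139, 0.002, 1.652]
ft_force: [-5.3, 2.5, 18.1]
opening: 0.006
```

```bash
python3 - <<'E'
from h import *
st();rc_tcp(); plan([(495,-213,66,1.652),(431,-216,64,1.652)])
E
```

```text
t20.30 pos [ 495.2 -213.1   54.3] rot [3.1391e+00 2.3000e-03 1.6521e+00] F [-5.3  2.5 18.1] op 0.006 q [-0.53  0.59  1.92 -0.    0.63 -0.61]
tcp rect 1.17 -50.36
{"dx":0.0001,"dy":-0.0003,"dz":-0.0147,"rx":0,"ry":0,"rz":0.0001}
--
{"dx":0.0014,"dy":-0.0400,"dz":0.0013,"rx":0,"ry":0,"rz":-0.0000}
{"dx":0.0014,"dy":-0.0400,"dz":0.0013,"rx":0,"ry":0,"rz":-0.0000}
--
```

Call:
arm_command(steps=[{"dx": 0,"dy": 0,"dz": -0.016,"rx": 0,"ry": 0,"rz": 0,"claw": 1},{"dx": 0.001,"dy": -0.038,"dz": 0,"rx": 0,"ry": 0,"rz": 0,"claw": 1},{"dx": 0.001,"dy": -0.036,"dz": 0,"rx": 0,"ry": 0,"rz": 0,"claw": 1},{"dx": 0,"dy": 0,"dz": 0,"rx": 0,"ry": 0,"rz": 0,"claw": 1}])

```text
t: 20.8
eef_pos: [435.8, -216.5, 69.7]
tcp_rot: [3.136, 0.005, 1.653]
ft_force: [0.8, -0.0, -0.2]
opening: 0.001
```

```bash
python3 - <<'E'
from h import *
st();lev(1.652);rc_tcp(); plan([(431,-216,54,1.652)])
E
```

```text
t20.80 pos [ 435.8 -216.5   69.7] rot [3.136  0.0047 1.6534] F [ 0.8 -0.  -0.2] op 0.001 q [-0.6   0.51  2.04 -0.    0.58 -0.68]
lev rx,ry,rz [0.0035 0.003  0.0009]
tcp rect -58.36 -48.98
{"dx":0.0012,"dy":-0.0059,"dz":0.0196,"rx":0,"ry":0,"rz":0.0009}
--
```

Call:
arm_command(steps=[{"dx": 0.001,"dy": -0.006,"dz": 0.013,"rx": 0.0035,"ry": 0.003,"rz": 0.001,"claw": 1},{"dx": 0,"dy": 0,"dz": 0.004,"rx": 0,"ry": 0,"rz": 0,"claw": 1},{"dx": 0,"dy": 0,"dz": 0.002,"rx": 0,"ry": 0,"rz": 0,"claw": 1},{"dx": 0,"dy": 0,"dz": 0.002,"rx": 0,"ry": 0,"rz": 0,"claw": 1},{"dx": 0,"dy": 0,"dz": 0.002,"rx": 0,"ry": 0,"rz": 0,"claw": 1}])

```text
t: 21.42
eef_pos: [433.3, -216.6, 52.1]
tcp_rot: [3.14, 0.002, 1.653]
ft_force: [-12.0, 3.9, 51.1]
opening: 0.006
```

```bash
python3 - <<'E'
from h import *
st();rc_tcp()
E
```

```text
t21.43 pos [ 433.3 -216.6   52.1] rot [3.1398e+00 1.6000e-03 1.6531e+00] F [-12.    3.9  51.1] op 0.006 q [-0.6   0.55  2.05 -0.    0.54 -0.68]
tcp rect -60.87 -48.87
```

Call:
arm_command(steps=[{"dx": 0,"dy": 0,"dz": -0.01,"rx": 0,"ry": 0,"rz": 0,"claw": 1},{"dx": 0,"dy": 0,"dz": -0.05,"rx": 0,"ry": 0,"rz": 0,"claw": 1},{"dx": 0,"dy": 0,"dz": -0.07,"rx": 0,"ry": 0,"rz": 0,"claw": 1},{"dx": 0,"dy": 0,"dz": -0.07,"rx": 0,"ry": 0,"rz": 0,"claw": 1}])

```text
t: 21.92
eef_pos: [432.5, -215.6, 213.6]
tcp_rot: [-3.138, -0.003, 1.654]
ft_force: [0.1, 0.1, 0.3]
opening: 0.003
```

```bash
python3 - <<'E'
from h import *
p,d=load("top",6); C=cloud("top",d).reshape(-1,3); p2,d2=load("side",0); C2=cloud("side",d2).reshape(-1,3)
for nm,A in(("top",C),("side",C2)):
    print(nm,'cols y from -20 to -320')
    for x0 in range(600,800,25):
        print(x0,[int(A[(A[:,0]>=x0)&(A[:,0]<x0+25)&(A[:,1]<y0)&(A[:,1]>=y0-30)][:,2].max(initial=-9)) for y0 in range(20,-320,-30)])
st()
E
```

```text
top cols y from -20 to -320
600 [7, 8, 249, 250, 251, 248, 250, 249, 250, 251, 245, 7]
625 [6, 6, 6, -9, -9, -9, -9, 246, 247, 247, 247, 5]
650 [7, 6, 5, -9, -9, -9, -9, -9, -9, -9, -9, 1]
675 [7, 8, 5, 4, 5, 4, 2, -9, -9, -9, -9, -9]
700 [5, 4, 7, 8, 7, 6, 72, 77, 77, 46, 50, 111]
725 [8, 5, 5, 8, 8, 6, 75, 9, 74, 76, 72, 107]
750 [7, 125, 131, 167, 168, 5, 78, 65, 76, 73, 73, 110]
775 [5, 195, 176, 199, 196, 77, 77, 77, 74, 78, 4, 111]
side cols y from -20 to -320
600 [4, 6, 249, 250, 250, 249, 248, 249, 251, 249, 248, -9]
625 [5, 6, 7, 5, 6, 5, 4, 5, 246, 245, 246, -9]
650 [5, 4, 6, 6, 4, 4, 4, 6, 4, 4, 4, 5]
675 [4, 5, 4, 6, 5, 5, 5, 5, 4, 4, 5, 31]
700 [6, 5, 5, 5, 3, 5, 75, 75, 75, 44, 50, 107]
725 [5, 6, 5, 6, 5, 4, 76, -9, 76, 73, 72, 110]
750 [4, 137, 123, 165, 165, 4, 77, 74, 75, 71, 71, 110]
775 [140, 200, 167, 198, 195, 77, 77, 76, 76, 75, 4, 110]
t21.93 pos [ 432.5 -215.6  213.6] rot [-3.1379e+00 -2.9000e-03  1.6536e+00] F [0.1 0.1 0.3] op 0.003 q [-0.6   0.29  1.89 -0.    0.96 -0.68]
```

```bash
python3 - <<'E'
from h import *
lev(1.652);plan([(450,-205,290,1.652),(656,-172.7,290,1.652)],smax=58)
E
```

```text
lev rx,ry,rz [-0.0024 -0.0018  0.001 ]
{"dx":0.0057,"dy":0.0115,"dz":-0.0477,"rx":0,"ry":0,"rz":0.0005}
{"dx":0.0057,"dy":0.0115,"dz":-0.0477,"rx":0,"ry":0,"rz":0.0005}
--
{"dx":0.0048,"dy":0.0650,"dz":-0.0000,"rx":0,"ry":0,"rz":0.0000}
{"dx":0.0048,"dy":0.0650,"dz":-0.0000,"rx":0,"ry":0,"rz":0.0000}
{"dx":0.0048,"dy":0.0650,"dz":-0.0000,"rx":0,"ry":0,"rz":0.0000}
{"dx":0.0048,"dy":0.0650,"dz":-0.0000,"rx":0,"ry":0,"rz":0.0000}
--
```

Call:
arm_command(steps=[{"dx": 0.006,"dy": 0.011,"dz": -0.05,"rx": -0.002,"ry": -0.002,"rz": 0,"claw": 1},{"dx": 0.006,"dy": 0.011,"dz": -0.05,"rx": 0,"ry": 0,"rz": 0,"claw": 1},{"dx": 0.005,"dy": 0.06,"dz": 0,"rx": 0,"ry": 0,"rz": 0,"claw": 1},{"dx": 0.005,"dy": 0.065,"dz": 0,"rx": 0,"ry": 0,"rz": 0,"claw": 1},{"dx": 0.005,"dy": 0.065,"dz": 0,"rx": 0,"ry": 0,"rz": 0,"claw": 1},{"dx": 0.005,"dy": 0.065,"dz": 0,"rx": 0,"ry": 0,"rz": 0,"claw": 1},{"dx": 0,"dy": 0,"dz": 0,"rx": 0,"ry": 0,"rz": 0,"claw": 1}])

```text
t: 22.8
eef_pos: [658.8, -169.8, 302.8]
tcp_rot: [3.134, 0.006, 1.653]
ft_force: [-0.5, 1.0, -0.5]
opening: 0.005
```

```bash
python3 - <<'E'
from h import *
st();lev(1.652);rc_tcp();plan([(660,-173,205,1.652)],smax=40)
E
```

```text
t22.80 pos [ 658.8 -169.8  302.8] rot [3.1342 0.0061 1.6533] F [-0.5  1.  -0.5] op 0.005 q [-0.35  0.51  1.29 -0.    1.33 -0.43]
lev rx,ry,rz [0.0047 0.0039 0.0008]
tcp rect 167.75 -20.45
{"dx":-0.0014,"dy":0.0004,"dz":0.0408,"rx":0,"ry":0,"rz":0.0003}
{"dx":-0.0014,"dy":0.0004,"dz":0.0408,"rx":0,"ry":0,"rz":0.0003}
{"dx":-0.0014,"dy":0.0004,"dz":0.0408,"rx":0,"ry":0,"rz":0.0003}
--
```

Call:
arm_command(steps=[{"dx": -0.001,"dy": 0.002,"dz": 0.04,"rx": 0.005,"ry": 0.004,"rz": 0,"claw": 1},{"dx": -0.001,"dy": 0.001,"dz": 0.04,"rx": 0,"ry": 0,"rz": 0,"claw": 1},{"dx": -0.001,"dy": 0,"dz": 0.035,"rx": 0,"ry": 0,"rz": 0,"claw": 1},{"dx": 0,"dy": 0,"dz": 0,"rx": 0,"ry": 0,"rz": 0,"claw": 1}])

```text
t: 23.3
eef_pos: [659.6, -172.2, 208.9]
tcp_rot: [-3.14, -0.0, 1.654]
ft_force: [0.5, 0.8, 0.2]
opening: 0.008
```

```bash
python3 - <<'E'
from h import *
st();lev(1.652);rc_tcp()
p,d=env.read_camera("side"); crop(p,235,345,55,205,4,"pics/s7.png")
E
```

```text
t23.30 pos [ 659.6 -172.2  208.9] rot [-3.1400e+00 -3.0000e-04  1.6538e+00] F [0.5 0.8 0.2] op 0.008 q [-0.35  0.58  1.41 -0.    1.15 -0.43]
lev rx,ry,rz [-0.001  -0.0002  0.0011]
tcp rect 168.33 -22.90
```

View pics/s7.png

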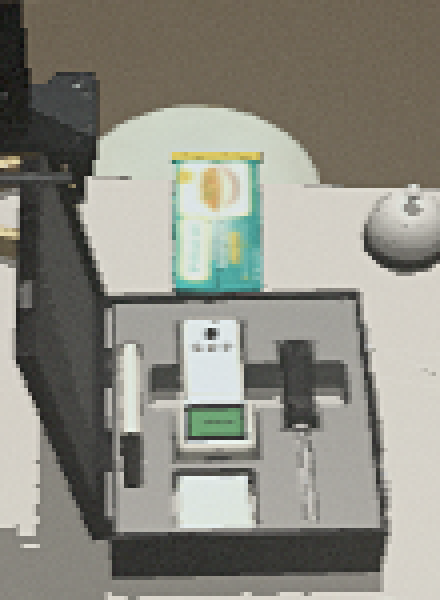

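Call:
arm_command(steps=[{"dx": 0,"dy": -0.02,"dz": 0,"rx": 0,"ry": 0,"rz": 0,"claw": 1},{"dx": 0,"dy": -0.02,"dz": 0,"rx": 0,"ry": 0,"rz": 0,"claw": 1},{"dx": 0,"dy": -0.02,"dz": 0,"rx": 0,"ry": 0,"rz": 0,"claw": 1}])

```text
t: 23.72
eef_pos: [612.8, -177.0, 215.9]
tcp_rot: [3.134, 0.004, 1.654]
ft_force: [1.0, -0.4, 1.2]
opening: 0.009
```

```bash
python3 - <<'E'
from h import *
st();lev(1.652);rc_tcp()
E
```

```text
t23.73 pos [ 612.8 -177.   215.9] rot [3.1338 0.004  1.654 ] F [ 1.  -0.4  1.2] op 0.009 q [-0.38  0.5   1.53 -0.    1.1  -0.47]
lev rx,ry,rz [0.005  0.0025 0.0013]
tcp rect 121.25 -23.93
```

Call:
arm_command(steps=[{"dx": 0,"dy": -0.02,"dz": 0.008,"rx": 0.005,"ry": 0.002,"rz": 0,"claw": 1},{"dx": 0,"dy": -0.02,"dz": 0.008,"rx": 0,"ry": 0,"rz": 0,"claw": 1},{"dx": 0,"dy": -0.02,"dz": 0.004,"rx": 0,"ry": 0,"rz": 0,"claw": 1}])

```text
t: 24.1
eef_pos: [565.1, -182.1, 206.3]
tcp_rot: [3.132, 0.006, 1.654]
ft_force: [0.7, -0.1, -0.7]
opening: 0.006
```

```bash
python3 - <<'E'
from h import *
st();lev(1.652);rc_tcp()
p,d=env.read_camera("side"); crop(p,235,345,55,205,4,"pics/s8.png")
E
```

```text
t24.10 pos [ 565.1 -182.1  206.3] rot [3.1323 0.0056 1.6538] F [ 0.7 -0.1 -0.7] op 0.006 q [-0.42  0.45  1.66 -0.    1.02 -0.51]
lev rx,ry,rz [0.0059 0.0036 0.0011]
tcp rect 73.28 -25.08
```

View pics/s8.png

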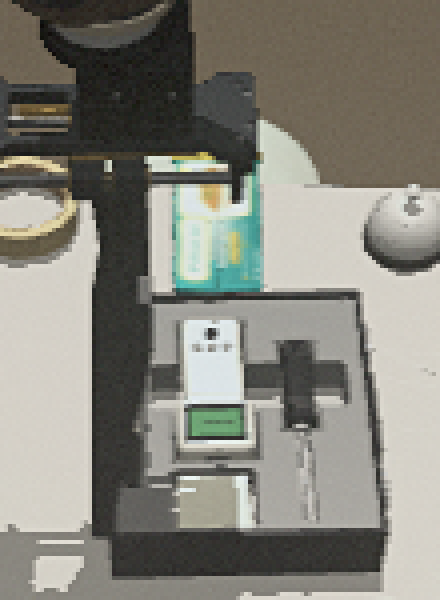

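The lid is now past upright, moving with the fingers. Continue.

Call:
arm_command(steps=[{"dx": 0,"dy": -0.02,"dz": 0.004,"rx": 0.005,"ry": 0.003,"rz": 0,"claw": 1},{"dx": 0,"dy": -0.02,"dz": 0.004,"rx": 0,"ry": 0,"rz": 0,"claw": 1},{"dx": 0,"dy": 0,"dz": 0,"rx": 0,"ry": 0,"rz": 0,"claw": 1},{"dx": 0,"dy": 0,"dz": 0,"rx": 0,"ry": 0,"rz": 0,"claw": 1}])

```text
t: 24.65
eef_pos: [531.1, -185.5, 202.9]
tcp_rot: [3.137, 0.003, 1.653]
ft_force: [0.3, 0.2, -0.3]
opening: 0.006
```

```bash
python3 - <<'E'
from h import *
st();lev(1.652);rc_tcp()
p,d=env.read_camera("side"); crop(p,235,345,55,205,4,"pics/s9.png")
E
```

```text
t24.65 pos [ 531.1 -185.5  202.9] rot [3.1374e+00 2.8000e-03 1.6533e+00] F [ 0.3  0.2 -0.3] op 0.006 q [-0.45  0.41  1.73 -0.    0.99 -0.54]
lev rx,ry,rz [0.0026 0.0018 0.0008]
tcp rect 39.17 -25.78
```

View pics/s9.png

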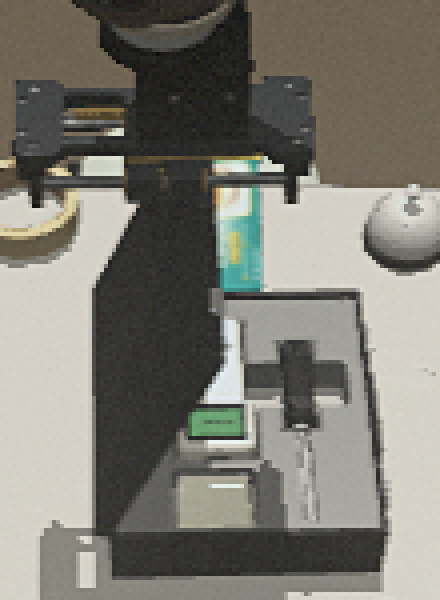

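Call:
arm_command(steps=[{"dx": 0,"dy": 0,"dz": -0.02,"rx": 0,"ry": 0,"rz": 0,"claw": 1},{"dx": 0,"dy": 0,"dz": -0.03,"rx": 0,"ry": 0,"rz": 0,"claw": 1},{"dx": 0,"dy": 0,"dz": -0.03,"rx": 0,"ry": 0,"rz": 0,"claw": 1},{"dx": 0.04,"dy": 0,"dz": 0,"rx": 0,"ry": 0,"rz": 0,"claw": 1},{"dx": 0.06,"dy": 0,"dz": 0,"rx": 0,"ry": 0,"rz": 0,"claw": 1},{"dx": 0.06,"dy": -0.02,"dz": 0,"rx": 0,"ry": 0,"rz": 0,"claw": 1},{"dx": 0.06,"dy": -0.02,"dz": 0,"rx": 0,"ry": 0,"rz": 0,"claw": 1},{"dx": 0.06,"dy": -0.02,"dz": 0,"rx": 0,"ry": 0,"rz": 0,"claw": 1},{"dx": 0.06,"dy": -0.02,"dz": 0,"rx": 0,"ry": 0,"rz": 0,"claw": 1}])

```text
t: 25.82
eef_pos: [446.7, 85.8, 276.1]
tcp_rot: [3.129, 0.005, 1.65]
ft_force: [0.1, -0.6, -0.1]
opening: 0.004
```

```bash
python3 - <<'E'
from h import *
st()
for n in("side","top"):
    p,d=env.read_camera(n); np.savez(f"pics/{n}10.npz",p=p,d=d)
    if n=="side": crop(p,205,355,55,215,3.6,"pics/s10.png")
    else: cv2.imwrite("pics/t10.png",p[:,:,::-1])
    C=cloud(n,d); c,s=np.cos(.081),np.sin(.081); x=C[...,0]-490;y=C[...,1]+163; X=c*x+s*y; Y=-s*x+c*y; Z=C[...,2]
    for a in(-100,-60,-20,20,60):
        f=(abs(X-a)<6)&(Y>-120)&(Y<80)&(Z>20)&(Z<200); print(n,a,f.sum(),np.median(Z[f]) if f.any() else None)
E
```

```text
t25.82 pos [446.7  85.8 276.1] rot [3.1293 0.0049 1.6501] F [ 0.1 -0.6 -0.1] op 0.004 q [ 0.05  0.17  1.87 -0.01  1.08 -0.03]
side -100 29 46.32883469046146
side -60 0 None
side -20 117 46.82992363642677
side 20 69 43.90877266694304
side 60 124 131.300261762174
top -100 180 46.312844228440895
top -60 206 46.60023819091725
top -20 208 48.77124638136763
top 20 182 50.178799868222086
top 60 101 136.32912118672652
```

View pics/s10.png

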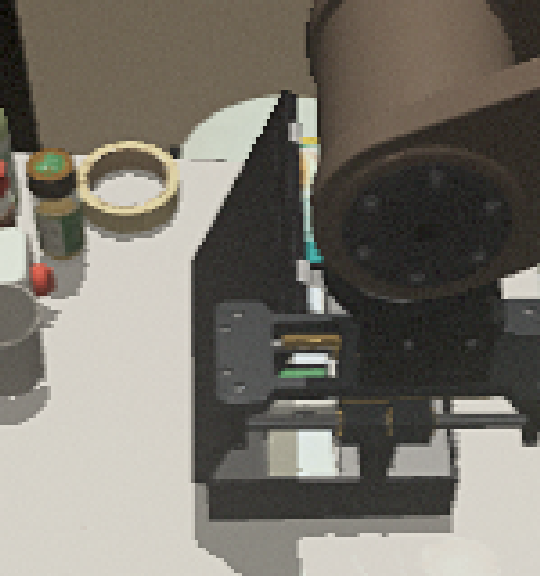

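View pics/t10.png

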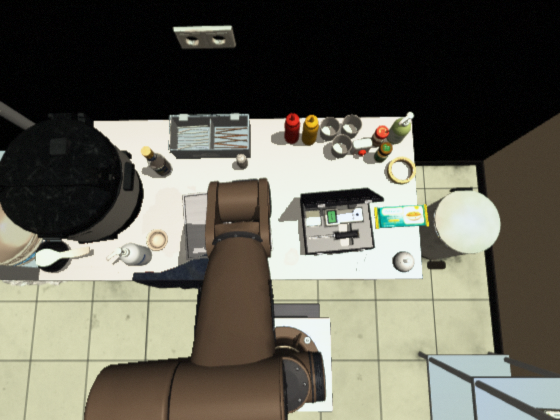

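Call:
arm_command(steps=[{"dx": 0,"dy": 0,"dz": 0,"rx": 0,"ry": 0,"rz": 0,"claw": 1},{"dx": 0,"dy": 0,"dz": 0,"rx": 0,"ry": 0,"rz": 0,"claw": 1},{"dx": 0,"dy": 0,"dz": 0,"rx": 0,"ry": 0,"rz": 0,"claw": 1},{"dx": 0,"dy": 0,"dz": 0,"rx": 0,"ry": 0,"rz": 0,"claw": 1},{"dx": 0,"dy": 0,"dz": 0,"rx": 0,"ry": 0,"rz": 0,"claw": 1},{"dx": 0,"dy": 0,"dz": 0,"rx": 0,"ry": 0,"rz": 0,"claw": 1},{"dx": 0,"dy": 0,"dz": 0,"rx": 0,"ry": 0,"rz": 0,"claw": 1},{"dx": 0,"dy": 0,"dz": 0,"rx": 0,"ry": 0,"rz": 0,"claw": 1}])

```text
t: 26.92
eef_pos: [447.5, 85.3, 277.5]
tcp_rot: [3.128, 0.005, 1.651]
ft_force: [-0.4, 0.4, -0.0]
opening: 0.008
```

```bash
cat > lid.py <<'E'
from h import *
import sys
k=sys.argv[1]
st()
p,d=env.read_camera("top"); np.savez(f"pics/top{k}.npz",p=p,d=d); crop(p,280,420,140,270,4.5,f"pics/t{k}.png")
C=cloud("top",d); c,s=np.cos(.081),np.sin(.081); x=C[...,0]-490;y=C[...,1]+163; X=c*x+s*y; Y=-s*x+c*y; Z=C[...,2]
for a in range(-110,100,20):
    f=(abs(X-a)<6)&(Y>-120)&(Y<80)&(Z>20)&(Z<300); print(a,f.sum(),np.percentile(Z[f],[5,50,95]).round(1) if f.any() else None)
E
python3 lid.py 11
```

```text
t26.93 pos [447.5  85.3 277.5] rot [3.1284 0.0047 1.6513] F [-0.4  0.4 -0. ] op 0.008 q [ 0.05  0.17  1.87 -0.    1.08 -0.03]
-110 204 [42.2 46.3 51.2]
-90 173 [37.6 46.2 50.3]
-70 207 [33.1 46.8 54.5]
-50 170 [38.8 45.6 50.8]
-30 159 [27.4 46.3 51.8]
-10 199 [39.5 52.4 58.3]
10 462 [ 40.8 233.8 240.6]
30 278 [ 27.8  50.2 219.1]
50 114 [148.  160.2 174.4]
70 103 [101.  114.3 125.4]
90 47 [56.8 69.9 79.2]
```

View pics/t11.png

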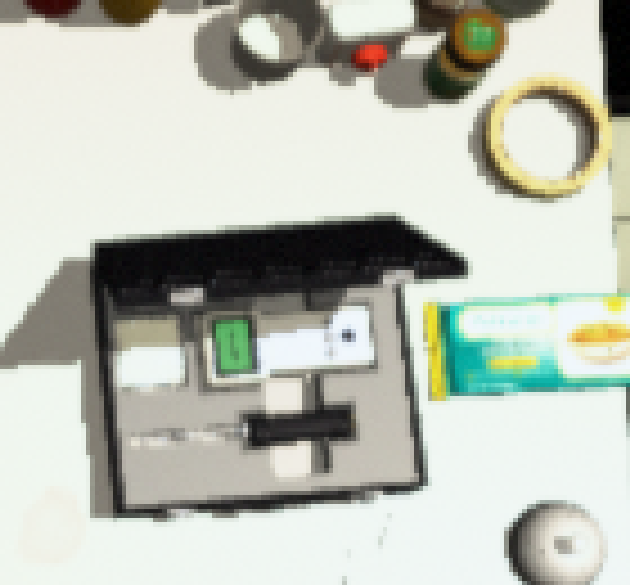

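```bash
python3 - <<'E'
from h import *
lev(1.652);plan([(460,60,300,1.652),(601,-177,300,1.652),(601,-177,190,1.652)],smax=58)
E
```

```text
lev rx,ry,rz [ 0.0084  0.003  -0.0004]
{"dx":-0.0328,"dy":0.0130,"dz":-0.0282,"rx":0,"ry":0,"rz":-0.0004}
--
{"dx":-0.0619,"dy":0.0303,"dz":-0.0000,"rx":0,"ry":0,"rz":-0.0000}
{"dx":-0.0619,"dy":0.0303,"dz":-0.0000,"rx":0,"ry":0,"rz":-0.0000}
{"dx":-0.0619,"dy":0.0303,"dz":-0.0000,"rx":0,"ry":0,"rz":-0.0000}
{"dx":-0.0619,"dy":0.0303,"dz":-0.0000,"rx":0,"ry":0,"rz":-0.0000}
{"dx":-0.0619,"dy":0.0303,"dz":-0.0000,"rx":0,"ry":0,"rz":-0.0000}
--
{"dx":0.0000,"dy":0.0000,"dz":0.0688,"rx":0,"ry":0,"rz":-0.0000}
{"dx":0.0000,"dy":0.0000,"dz":0.0688,"rx":0,"ry":0,"rz":-0.0000}
--
```

Call:
arm_command(steps=[{"dx": -0.033,"dy": 0.013,"dz": -0.03,"rx": 0.008,"ry": 0.003,"rz": 0,"claw": 1},{"dx": -0.062,"dy": 0.03,"dz": 0,"rx": 0,"ry": 0,"rz": 0,"claw": 1},{"dx": -0.062,"dy": 0.03,"dz": 0,"rx": 0,"ry": 0,"rz": 0,"claw": 1},{"dx": -0.062,"dy": 0.03,"dz": 0,"rx": 0,"ry": 0,"rz": 0,"claw": 1},{"dx": -0.062,"dy": 0.03,"dz": 0,"rx": 0,"ry": 0,"rz": 0,"claw": 1},{"dx": -0.055,"dy": 0.03,"dz": 0,"rx": 0,"ry": 0,"rz": 0,"claw": 1},{"dx": 0,"dy": 0,"dz": 0,"rx": 0,"ry": 0,"rz": 0,"claw": 1}])

```text
t: 27.85
eef_pos: [603.6, -179.6, 302.1]
tcp_rot: [3.141, -0.0, 1.654]
ft_force: [-0.1, 0.4, -0.2]
opening: 0.005
```

```bash
python3 - <<'E'
from h import *
st();lev(1.652);rc_tcp();plan([(603,-177,190,1.652)],smax=50)
p,d=env.read_camera("side"); crop(p,235,345,55,205,4,"pics/s12.png")
E
```

```text
t27.85 pos [ 603.6 -179.6  302.1] rot [ 3.1406e+00 -4.0000e-04  1.6545e+00] F [-0.1  0.4 -0.2] op 0.005 q [-0.39  0.43  1.43  0.    1.29 -0.48]
lev rx,ry,rz [ 0.0006 -0.0002  0.0016]
tcp rect 111.85 -25.76
{"dx":0.0011,"dy":-0.0001,"dz":0.0467,"rx":0,"ry":0,"rz":0.0005}
{"dx":0.0011,"dy":-0.0001,"dz":0.0467,"rx":0,"ry":0,"rz":0.0005}
{"dx":0.0011,"dy":-0.0001,"dz":0.0467,"rx":0,"ry":0,"rz":0.0005}
--
```

View pics/s12.png

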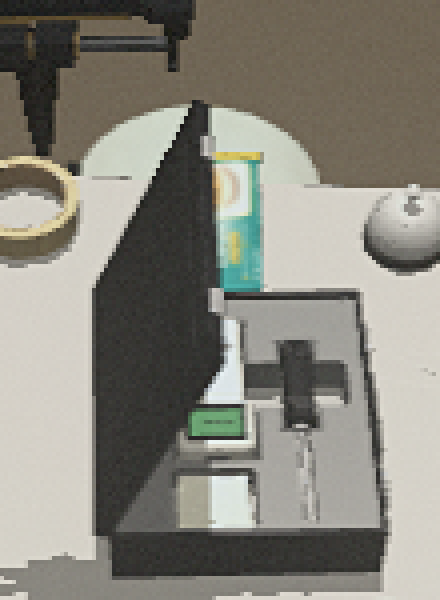

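Call:
arm_command(steps=[{"dx": 0,"dy": 0,"dz": 0.045,"rx": 0,"ry": 0,"rz": 0,"claw": 1},{"dx": 0.001,"dy": 0,"dz": 0.045,"rx": 0,"ry": 0,"rz": 0,"claw": 1},{"dx": 0.001,"dy": 0,"dz": 0.04,"rx": 0,"ry": 0,"rz": 0,"claw": 1},{"dx": 0,"dy": -0.025,"dz": 0,"rx": 0,"ry": 0,"rz": 0,"claw": 1},{"dx": 0,"dy": -0.025,"dz": 0.002,"rx": 0,"ry": 0,"rz": 0,"claw": 1},{"dx": 0,"dy": -0.025,"dz": 0.002,"rx": 0,"ry": 0,"rz": 0,"claw": 1},{"dx": 0,"dy": -0.025,"dz": 0.004,"rx": 0,"ry": 0,"rz": 0,"claw": 1}])

```text
t: 28.78
eef_pos: [519.1, -175.6, 190.4]
tcp_rot: [3.139, -0.001, 1.663]
ft_force: [0.5, -0.3, 0.1]
opening: 0.002
```

```bash
python3 - <<'E'
from h import *
st();lev(1.652);rc_tcp()
p,d=env.read_camera("side"); crop(p,235,345,55,205,4,"pics/s13.png")
E
```

```text
t28.77 pos [ 519.1 -175.6  190.4] rot [ 3.1390e+00 -1.0000e-03  1.6627e+00] F [ 0.5 -0.3  0.1] op 0.002 q [-0.45  0.41  1.78  0.    0.95 -0.54]
lev rx,ry,rz [ 0.0016 -0.0007  0.0068]
tcp rect 28.02 -14.90
```

View pics/s13.png

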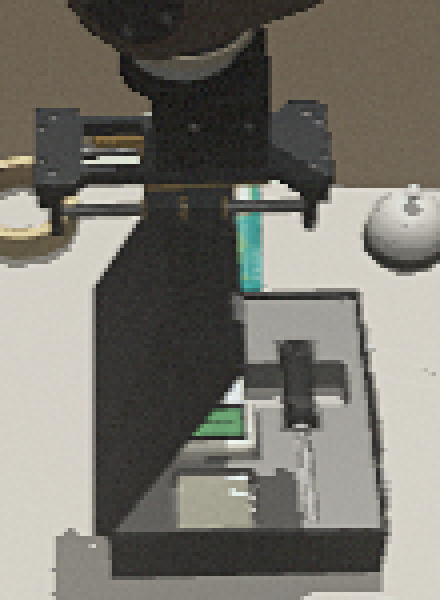

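Moving with the fingers. Push further.

Call:
arm_command(steps=[{"dx": 0,"dy": -0.025,"dz": 0.004,"rx": 0,"ry": 0,"rz": 0,"claw": 1},{"dx": 0,"dy": -0.025,"dz": 0.006,"rx": 0,"ry": 0,"rz": 0,"claw": 1},{"dx": 0,"dy": -0.02,"dz": 0.006,"rx": 0,"ry": 0,"rz": 0,"claw": 1},{"dx": 0,"dy": 0,"dz": 0,"rx": 0,"ry": 0,"rz": 0,"claw": 1},{"dx": 0,"dy": 0,"dz": 0,"rx": 0,"ry": 0,"rz": 0,"claw": 1}])

```text
t: 29.45
eef_pos: [460.7, -177.0, 179.3]
tcp_rot: [3.137, -0.0, 1.666]
ft_force: [-0.3, 0.9, 0.2]
opening: 0.006
```

```bash
python3 - <<'E'
from h import *
st();lev(1.652);rc_tcp()
p,d=env.read_camera("side"); crop(p,235,345,55,205,4,"pics/s14.png")
E
```

```text
t29.45 pos [ 460.7 -177.   179.3] rot [ 3.1375e+00 -4.0000e-04  1.6659e+00] F [-0.3  0.9  0.2] op 0.006 q [-0.5   0.35  1.92  0.    0.87 -0.6 ]
lev rx,ry,rz [ 0.0026 -0.0002  0.0089]
tcp rect -30.31 -11.62
```

View pics/s14.png

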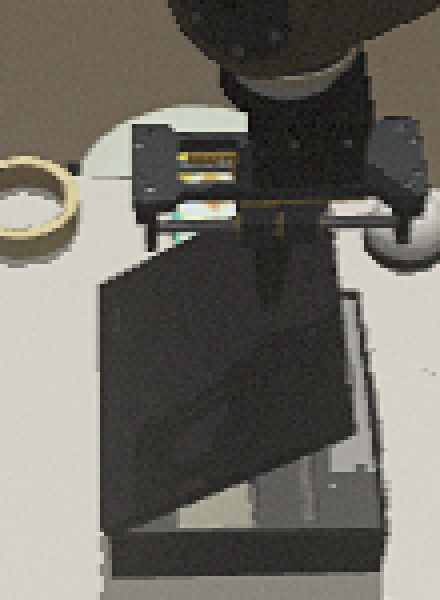

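Call:
arm_command(steps=[{"dx": 0,"dy": 0,"dz": -0.02,"rx": 0,"ry": 0,"rz": 0,"claw": 1},{"dx": 0.03,"dy": 0,"dz": -0.02,"rx": 0,"ry": 0,"rz": 0,"claw": 1},{"dx": 0.06,"dy": 0,"dz": 0,"rx": 0,"ry": 0,"rz": 0,"claw": 1},{"dx": 0.06,"dy": 0,"dz": 0,"rx": 0,"ry": 0,"rz": 0,"claw": 1},{"dx": 0.06,"dy": 0,"dz": 0,"rx": 0,"ry": 0,"rz": 0,"claw": 1},{"dx": 0.06,"dy": 0,"dz": 0,"rx": 0,"ry": 0,"rz": 0,"claw": 1},{"dx": 0.06,"dy": 0,"dz": 0,"rx": 0,"ry": 0,"rz": 0,"claw": 1},{"dx": 0.06,"dy": 0,"dz": 0,"rx": 0,"ry": 0,"rz": 0,"claw": 1},{"dx": 0,"dy": 0,"dz": 0,"rx": 0,"ry": 0,"rz": 0,"claw": 1},{"dx": 0,"dy": 0,"dz": 0,"rx": 0,"ry": 0,"rz": 0,"claw": 1}])

```text
t: 30.75
eef_pos: [435.2, 145.3, 214.0]
tcp_rot: [3.132, -0.0, 1.669]
ft_force: [1.1, -0.8, -0.0]
opening: 0.004
```

```bash
python3 lid.py 15
```

```text
t30.75 pos [435.2 145.3 214. ] rot [ 3.1321e+00 -1.0000e-04  1.6686e+00] F [ 1.1 -0.8 -0. ] op 0.004 q [ 0.18  0.25  1.95 -0.    0.92  0.08]
-110 210 [58.6 63.2 66.9]
-90 212 [60.3 64.8 69.2]
-70 212 [60.9 65.  69.4]
-50 200 [61.  64.7 69.6]
-30 208 [60.5 64.5 69. ]
-10 199 [59.3 64.4 69.2]
10 199 [60.1 64.5 68.5]
30 203 [60.3 64.4 68.5]
50 195 [60.  64.9 68.7]
70 193 [59.3 62.9 66.9]
90 8 [50.5 53.4 55.3]
```

View pics/t15.png

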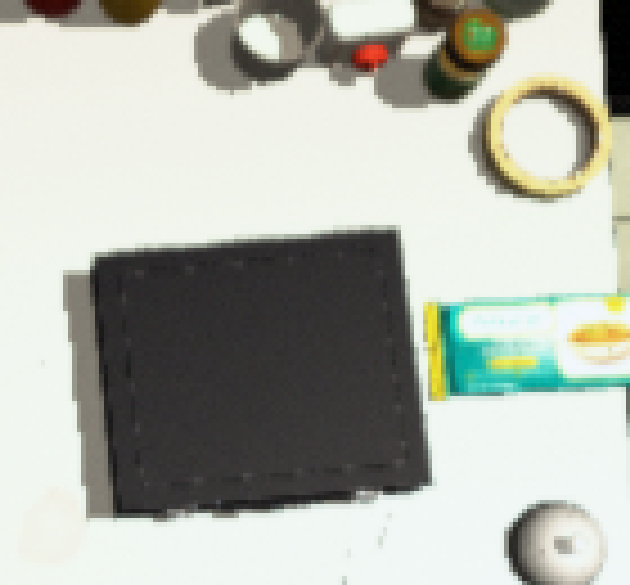

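Call:
arm_command(steps=[{"dx": 0,"dy": 0,"dz": 0,"rx": 0,"ry": 0,"rz": 0,"claw": 1},{"dx": 0,"dy": 0,"dz": 0,"rx": 0,"ry": 0,"rz": 0,"claw": 1},{"dx": 0,"dy": 0,"dz": 0,"rx": 0,"ry": 0,"rz": 0,"claw": 1},{"dx": 0,"dy": 0,"dz": 0,"rx": 0,"ry": 0,"rz": 0,"claw": 1}])

```text
t: 31.3
eef_pos: [436.0, 142.7, 214.1]
tcp_rot: [3.132, -0.0, 1.664]
ft_force: [-0.2, 0.9, 0.4]
opening: 0.008
```

```bash
python3 lid.py 16 && python3 -c "
from h import *
print(env.job_done())"
```

```text
t31.30 pos [436.  142.7 214.1] rot [ 3.132  -0.      1.6636] F [-0.2  0.9  0.4] op 0.008 q [ 0.17  0.25  1.96 -0.    0.92  0.08]
-110 215 [58.9 63.4 67.5]
-90 210 [59.6 64.3 68.9]
-70 207 [60.3 64.9 69.5]
-50 205 [60.2 64.8 68.9]
-30 207 [60.  64.8 69.2]
-10 205 [60.3 64.5 68.7]
10 199 [59.8 64.6 69. ]
30 207 [60.9 64.4 68.7]
50 197 [60.  64.7 68.4]
70 196 [58.2 62.8 67. ]
90 8 [49.9 52.3 54.3]
the job is handed in; nothing more can be done
None
```

The kit is packed: the meter and then the probe went into their own cutouts, I pressed each one down to its floor, and then closed the lid. I handed the job in at about 31 s of the 72 s allowed.

**Seating:** Pressing on each part with the closed fingers, the meter stopped solid at 54.3 mm above the table (54 expected) and the probe at 52.1 mm (52 expected). Camera depth showed both level. It put the meter about 9 mm above the insert, where 8 was expected, which I took as depth error.

**Lid:** The last two pictures, half a second apart, show it flat and steady at about 64.5 mm (about 63 expected). The robot was well clear and touching nothing.

**What did not go to plan:**
- After the first push the lid stayed put at about 1.15 rad instead of falling shut, so I pushed it further from behind and it then closed by itself.
- The check press on the probe reached 51 N at the fingertips, more than I intended. It is below the 120 N wrist limit, and I believe the 40 N limit does not cover the fingertips.

I did not move any of the other objects. I did not compare their positions before and after.

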